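# First in, first out: turn over the stock in a sloped bottle lane

### The job

Turn over the stock in the rack's sloped lane of square bottles: take the oldest bottle from the low front end and stand it upright on the floor of the shallow spill tray, then slide the other three down the lane, without lifting them out, until they stand close together against the front stop. Load the new square bottle from the foam delivery box into the lane behind them, upright on the deck and pushed up close to the row. Knock nothing over and leave everything else where it stands.

Things in the scene. Friction and masses are not known exactly. Their poses are not given: they have to be found in the camera images.
- sq_a_mid (a point): Square plastic bottle, 96 mm high: body 50 x 50 mm with flat upright sides up to 68 mm, then a round shoulder and ribbed cap, 35 mm diameter; 0.10 to 0.21 kg. Point: its centre, 48 mm above the underside; z to the cap, x and y square to the sides. The oldest: at the start the front one (lowest, next to the stop) of four in the square-bottle lane.
- sq_b_mid (a point): Square plastic bottle, 96 mm high: body 50 x 50 mm with flat upright sides up to 68 mm, then a round shoulder and ribbed cap, 35 mm diameter; 0.10 to 0.21 kg. Point: its centre, 48 mm above the underside; z to the cap, x and y square to the sides. Second from the front in the lane at the start.
- sq_c_mid (a point): Square plastic bottle, 96 mm high: body 50 x 50 mm with flat upright sides up to 68 mm, then a round shoulder and ribbed cap, 35 mm diameter; 0.10 to 0.21 kg. Point: its centre, 48 mm above the underside; z to the cap, x and y square to the sides. Third from the front in the lane at the start.
- sq_d_mid (a point): Square plastic bottle, 96 mm high: body 50 x 50 mm with flat upright sides up to 68 mm, then a round shoulder and ribbed cap, 35 mm diameter; 0.10 to 0.21 kg. Point: its centre, 48 mm above the underside; z to the cap, x and y square to the sides. Last (highest) in the lane at the start. There are 1 to 7 mm of air between neighbours.
- sq_new_mid (a point): Square plastic bottle, 96 mm high: body 50 x 50 mm with flat upright sides up to 68 mm, then a round shoulder and ribbed cap, 35 mm diameter; 0.10 to 0.21 kg. Point: its centre, 48 mm above the underside; z to the cap, x and y square to the sides. The new one, in the foam delivery box, the only square bottle outside the lane. Its own y sides face the box's long walls within 15 degrees; neighbours stand close along the box's x.
- lane_sq: Lane of the square bottles, a steel chute, left or right of the other one. Origin on the deck at the inner face of the front stop, mid-width, 34 mm above the bench. x runs up along the deck, rising 10 degrees, y across, z square to the deck. A bottle standing on the deck has its centre at z = 0.048. The bottles stick where they stand (friction 0.5 to 0.7): they slide only when pushed.
- lane_rd: The other lane, same make and axes, centre line 115 mm beside the first, with three round bottles. Both lanes: deck 222 mm long (x 0 to 0.222; room for four bottles), 56 mm wide between side guides that rise 20 mm, their flared lips to 26 mm; front stop 23 mm high; back end open. Both stand on a white base plate, 270 x 235 mm, 10 mm thick.
- spill_tray: Shallow thin-walled pale grey plastic tray, open, fixed, 240 x 150 mm outside, walls 4 mm thick and 25 mm high, floor 4 mm thick. Origin at the centre of its underside, x along its length, z up. A beaker and a dropper bottle stand in it, side by side across its width; beside them at least 80 mm of its length is free on one side.
- delivery_box: Open, thick-walled white foam box, fixed, 240 x 150 mm outside, walls 15 mm thick, 40 mm high, floor 15 mm thick. Origin at the centre of its underside, x along its length, z up. New square bottle, round bottle and jar stand in a row along x in any order, about 68 mm apart. Tray and box lie left and right of the rack; which is which changes.
- rd_a_mid (a point): A round plastic bottle, 50 mm diameter, 105 mm high, cap 29 mm diameter; point at its centre, half-way up. Front one in the other lane.
- rd_b_mid (a point): A round plastic bottle, 50 mm diameter, 105 mm high, cap 29 mm diameter; point at its centre, half-way up. Second in the other lane.
- rd_c_mid (a point): A round plastic bottle, 50 mm diameter, 105 mm high, cap 29 mm diameter; point at its centre, half-way up. Third in the other lane.
- rd_new_mid (a point): A round plastic bottle, 50 mm diameter, 105 mm high, cap 29 mm diameter; point at its centre, half-way up. It stands in the delivery box.
- jar_mid (a point): Amber glass jar, 46 mm diameter, 55 mm high, in the delivery box; point half-way up.
- beaker_mid (a point): Glass beaker, 46 mm diameter, 58 mm high, in the spill tray; point half-way up.
- dropper_mid (a point): Small amber dropper bottle, 34 mm diameter, 62 mm high, in the spill tray; point half-way up.
- flask_a_mid (a point): Conical glass flask, 66 mm diameter, 105 mm high, on the bench behind the rack; point 50 mm above its underside.
- flask_b_mid (a point): Conical glass flask, 56 mm diameter, 89 mm high, on the bench before the rack; point 43 mm above its underside.
Mind the look-alikes: they are no part of the job. What is shaped like the part that bears sq_d_mid but yellow is not meant. What is shaped like the part that bears sq_c_mid but red is not meant.

How it is judged (in metres and radians):
On the way, in this order (a step that is already met when the one before it is completed fails the run):
1. the oldest bottle stands upright in the spill tray (x of sq_a_mid in the frame of spill_tray between -0.092 and 0.092 m and y of sq_a_mid in the frame of spill_tray between -0.047 and 0.047 m and z of sq_a_mid in the frame of spill_tray between 0.048 and 0.057 m and angle between sq_a_mid's own z axis and vertical below 0.07 rad), for 0.2 s.
2. the other three stand close together against the front stop (x of sq_b_mid in the frame of lane_sq between 0.02 and 0.031 m and y of sq_b_mid in the frame of lane_sq between -0.007 and 0.007 m and z of sq_b_mid in the frame of lane_sq between 0.043 and 0.054 m and angle between the z axis of each of sq_b_mid, sq_c_mid, sq_d_mid and the z axis of lane_sq, either way round below 0.07 rad and x of sq_c_mid in the frame of lane_sq between 0.07 and 0.083 m and y of sq_c_mid in the frame of lane_sq between -0.007 and 0.007 m and z of sq_c_mid in the frame of lane_sq between 0.043 and 0.054 m and x of sq_d_mid in the frame of lane_sq between 0.12 and 0.135 m and y of sq_d_mid in the frame of lane_sq between -0.007 and 0.007 m and z of sq_d_mid in the frame of lane_sq between 0.043 and 0.054 m), for 0.2 s.
At the end, for the whole second after the job is handed in: Oldest bottle upright (4 deg) on the spill tray's floor; the other three on the lane's deck in order, closed up to the stop (air before them in all at most 6, 8, 10 mm); the new one on the deck behind them (at most 12 mm of air in all before it); all square to the deck within 4 deg (all of step 1 and all of step 2 and x of sq_new_mid in the frame of lane_sq between 0.17 and 0.187 m and y of sq_new_mid in the frame of lane_sq between -0.007 and 0.007 m and z of sq_new_mid in the frame of lane_sq between 0.043 and 0.054 m and angle between the z axis of sq_new_mid and the z axis of lane_sq, either way round below 0.07 rad); the robot touches nothing.
It fails at once if a square bottle is knocked over (tipped past 45 degrees) (angle between any of sq_a_mid, sq_b_mid, sq_c_mid, sq_d_mid, sq_new_mid's own z axis and vertical above 0.785 rad).
It fails at once if one of the three bottles that stay is lifted out of the lane (over 20 mm off the deck) (z of any of sq_b_mid, sq_c_mid, sq_d_mid in the frame of lane_sq above 0.068 m).
It fails at once if a bystander (round bottle, jar, beaker, dropper bottle or flask) is moved more than 20 mm or knocked over (distance of any of rd_a_mid, rd_b_mid, rd_c_mid, rd_new_mid, jar_mid, beaker_mid, dropper_mid, flask_a_mid, flask_b_mid from where it was at the start of the episode above 0.02 m).
It also fails if it takes over 66 s, if anything falls off the work surface, if the arm or the gripper's body presses on something with over 40 N, if the wrist force passes 120 N, or if a joint passes its speed limit or range.

### The arm

A 6-joint arm with a two-finger parallel gripper is mounted at the origin on the work surface. World frame = base frame: x ahead of the robot, y to its left, z up, the work surface at z = 0. Lengths are in mm, angles in degrees, forces in N, time in s.
With the tool pointing down it reaches from about 300 to 850 mm from the base axis. Payload 4.2 kg.
Tool frame: the origin (TCP) lies at the very end of the fingers, on their centre line; the grasp point (between the pads) lies 19 mm behind it; z points along the fingers, y is the direction in which the jaws open and shut (so a half turn about z gives the same grasp; the last joint's range is limited). The gripper opens to 91 mm and grips with 3 to 60 N. Pads are 32 mm wide; open, the fingers measure 118 mm over their backs; the gripper's body (76 mm by 178 mm) begins 60 mm behind the grasp point.
Start: joints at [67.38, 18.312, 89.639, -0, 72.044, -1.146], TCP at [210.503, 535.1, 213.976] pointing down, gripper open.
Joint ranges: [-177.97, 177.97], [-48.28, 115.42], [12.27, 149.76], [-77.06, 257.06], [2.81, 150.46], [-146.56, 146.56]. Speed limits (degrees/s): [147.25, 147.25, 180, 180, 180, 180].

### API

Orientations are given as [roll, pitch, yaw] about the fixed x, y, z axes, in that order (R = Rz(yaw) Ry(pitch) Rx(roll)).
In Python, from workcell import telemetry, grab_frame, job gives the robot as it stands.
- The arm moves only by the tool drive_tool, never from a script. Its argument "moves" is a list of rows, each an object of numbers: "claw": the closure, from -1 (fully open) to 1 (shut); "dx", "dy", "dz": the shift along the tool's x, y, z in units of 20 mm (1.0 is 20 mm); "yaw": the turn about the tool's z in units of 0.15 rad (1.0 is 0.15 rad). In form: [{"claw": .., "dx": .., "dy": .., "dz": .., "yaw": ..}, ...]. A call has 1 to 5 rows; each row shifts and turns the pose as measured when the row begins, along the tool's axes as they then stand; what a row does not reach is not made up. A row lasts 1/8 s, in which the tool goes at most 62.5 mm and 10.7 degrees, less where a joint would pass 70% of its speed; a pose out of reach is approached as far as the arm can. A call with a number of a shift or a turn outside -1 to 1 is refused whole. A call with a gripper value outside its range is refused whole. The fingers move at their own pace and stop on an object; "grip_force" is the grip in N (left out, the last holds). Time passes only in rows, so rows that do not move let the fingers close. It gives the time, the measured TCP pose, the force and the opening at its end, in the units of the state.
- telemetry.state(): the state, without advancing time (a new reading comes with each control period).
- grab_frame(name): name is "scene" or "top" or "wrist"; returns a dict with "color" (384x512x3 uint8, blue, green, red), "vertical_fov" (degrees; the focal length in pixels is half the picture's height over the tangent of half this angle, whatever the lens; pixels are square), "cx", "cy" (the principal point, pixels), "pose" (4x4, takes a point from camera to world coordinates). Camera axes: x right, y down, z forward; pixel columns grow to the right and rows downward; lengths in mm; the calibration is good to about 2 mm. The wrist camera is an equidistant fisheye: a pixel r from the principal point sees the ray r / f radians off the axis. A picture is of the moment at which its call begins. There is no depth.
- job.job_done(): hands the job in, once; it reports no verdict.
The state is a dict: "time_s": time; "qpos": joint angles; "qvel": joint speeds; "effort": joint torques, N m; "ee_pos": TCP position; "ee_rot": TCP orientation; "force": force on the tool from outside, world axes, zero at the start; "torque": the same for the moment, N m; "gripper_width": finger opening in mm.
Only numpy, scipy, OpenCV 4.12 (cv2) and the standard library are available. Lean on these libraries where they do the work, as an engineer would, in place of code of your own. Each camera call takes 0.05 s, during which the arm holds its last target.

## Working session

There is one attempt and no reset: what is moved stays moved. The work goes in short steps, Python scripts to look and compute and a tool call to move; the robot and the scene stay as the last step left them, time stands still between calls to the robot, and variables do not carry over. Pictures are saved under pics/ and viewed, and the job is handed in when it is done.

Besides the shell and the picture viewer there is one more tool, called after "Call:" as name(argument=value, ...) on one line, values as JSON. drive_tool: Moves the arm, as the interface text tells. Its arguments: {"type":"object","properties":{"moves":{"type":"array"},"grip_force":{"type":"number"}},"required":["moves"]}

```bash
ls; mkdir -p pics
cat > h.py <<'E'
import numpy as np, cv2
from workcell import telemetry, grab_frame, job
def snap(n,fn):
    f=grab_frame(n); cv2.imwrite('pics/'+fn,f['color']); np.save('pics/'+fn+'.npy',f,allow_pickle=True); return f
def load(fn): return np.load('pics/'+fn+'.npy',allow_pickle=True).item()
def ray(f,u,v):
    h=f['color'].shape[0]; F=h/2/np.tan(np.radians(f['vertical_fov'])/2)
    return np.array([(u-f['cx'])/F,(v-f['cy'])/F,1.])
def topl(f,u,v,z):
    T=np.array(f['pose']); d=T[:3,:3]@ray(f,u,v); o=T[:3,3]; return o+d*(z-o[2])/d[2]
def proj(f,P):
    T=np.array(f['pose']); h=f['color'].shape[0]; F=h/2/np.tan(np.radians(f['vertical_fov'])/2)
    p=T[:3,:3].T@(np.array(P,float)-T[:3,3]); return np.array([f['cx']+F*p[0]/p[2],f['cy']+F*p[1]/p[2]])
def st():
    s=telemetry.state(); print({k:np.round(s[k],2).tolist() for k in('time_s','ee_pos','ee_rot','force','gripper_width','qpos')}); return s
E
python3 - <<'E'
from h import *
st()
for n in('scene','top','wrist'):
    f=snap(n,n+'0.png'); print(n,f['vertical_fov'],f['cx'],f['cy'],np.round(f['pose'],3).tolist())
E
```

```text
pics
{'time_s': 0.0, 'ee_pos': [210.32, 534.61, 213.15], 'ee_rot': [-179.9, -0.0, 158.52], 'force': [-0.38, -0.1, -0.35], 'gripper_width': 91.25, 'qpos': [67.38, 18.35, 89.71, -0.0, 72.04, -1.15]}
scene 54.482692212698915 251.19266413528615 196.27749992325172 [[0.04, 0.762, -0.647, 1098.088], [0.999, -0.041, 0.013, -11.657], [-0.017, -0.647, -0.763, 772.243], [0.0, 0.0, 0.0, 1.0]]
top 54.943702888377594 254.96677835708576 190.4081810718642 [[0.008, -0.997, 0.075, 445.596], [-1.0, -0.01, -0.026, 26.187], [0.027, -0.075, -0.997, 998.113], [0.0, 0.0, 0.0, 1.0]]
wrist 65.70646984690485 259.5228509416838 193.12422600485627 [[0.365, 0.899, 0.242, 142.804], [0.931, -0.352, -0.097, 563.169], [-0.002, 0.261, -0.965, 385.465], [0.0, 0.0, 0.0, 1.0]]
```

View pics/scene0.png

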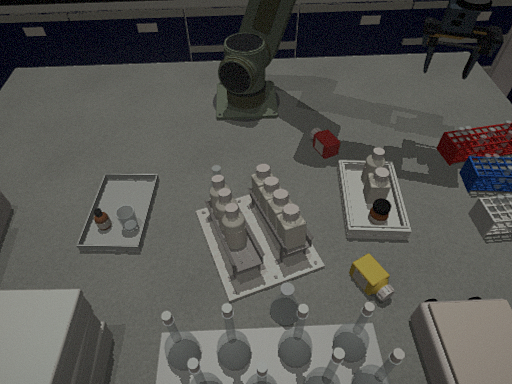

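View pics/top0.png

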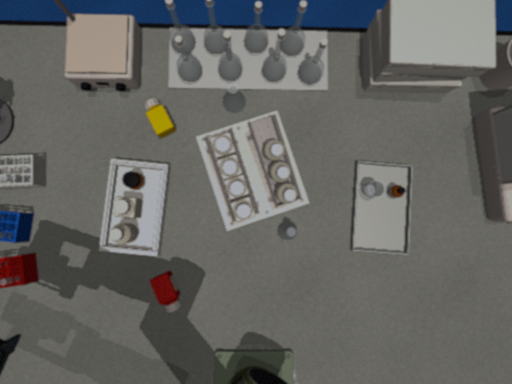

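View pics/wrist0.png

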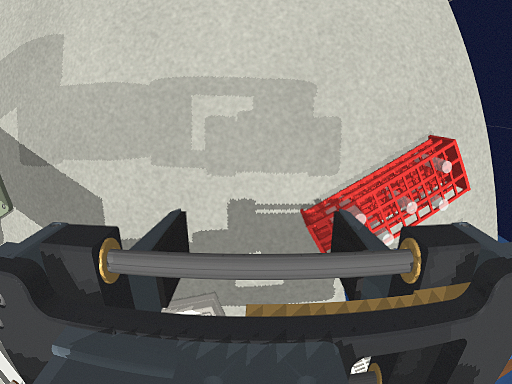

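Run:
```python
from h import *
a=load('top0.png')['color'][105:240,190:315]; b=load('scene0.png')['color'][155:300,190:330]
cv2.imwrite('pics/c1.png',cv2.resize(a,None,fx=5,fy=5,interpolation=3)[:600])
cv2.imwrite('pics/c2.png',cv2.resize(b,None,fx=4,fy=4,interpolation=3))
a=load('top0.png')['color'][150:262,92:178];b=load('top0.png')['color'][150:262,340:426]
cv2.imwrite('pics/c3.png',np.hstack([cv2.resize(x,None,fx=4.5,fy=4.5,interpolation=3) for x in(a,b)]))
```

```text
(no output)
```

View pics/c1.png

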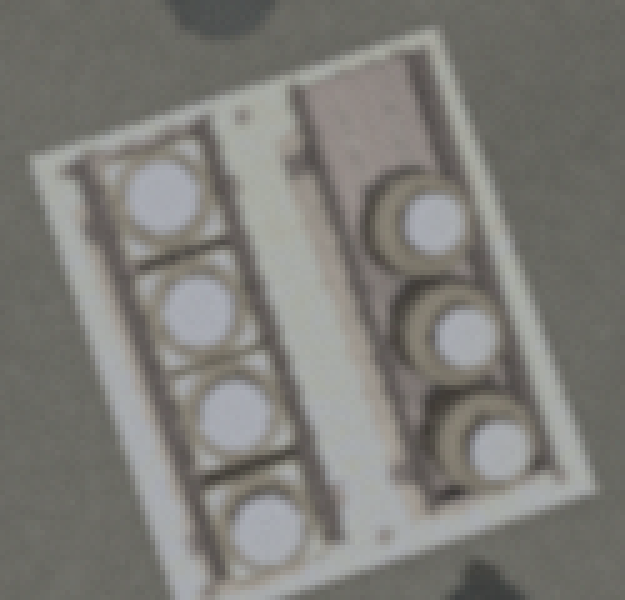

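View pics/c2.png

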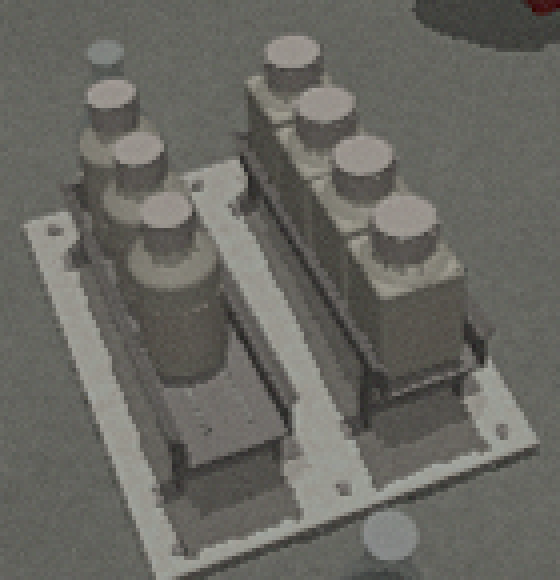

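View pics/c3.png

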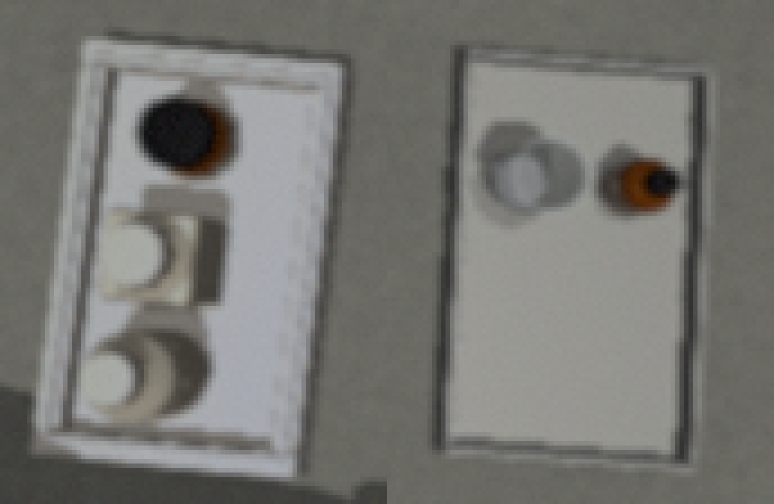

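```bash
cat > m1.py <<'E'
from h import *
from scipy.optimize import least_squares
T=load('top0.png');S=load('scene0.png')
t=np.array([(268,529),(236,412),(200,311),(162,196)])/5-.4+[190,105]   # a..d
s=np.array([(294,52),(327,103),(364,156),(406,214)])/4-.375+[190,155]
for i in range(4):
    A=[];b=[]
    for f,p in((T,t[i]),(S,s[i])):
        M=np.array(f['pose']);d=M[:3,:3]@ray(f,*p);d/=np.linalg.norm(d);Q=np.eye(3)-np.outer(d,d);A.append(Q);b.append(Q@M[:3,3])
    X=np.linalg.lstsq(np.vstack(A),np.hstack(b),rcond=None)[0]
    print('abcd'[i],X.round(1),'top plane',topl(T,*t[i],34+94.5+5+9*i).round(1),'scene',topl(S,*s[i],34+94.5+5+9*i).round(1))
print('plate corners (top)')
for p in((32,157),(438,28),(594,490)):
    q=np.array(p)/5-.4+[190,105];print(topl(T,*q,10).round(1))
def lane(p):
    x,y,yaw=p[:3];c,sn=np.cos(yaw),np.sin(yaw);a=np.radians(10)
    R=np.array([[c,-sn,0],[sn,c,0],[0,0,1]])@np.array([[np.cos(a),0,-np.sin(a)],[0,1,0],[np.sin(a),0,np.cos(a)]])
    return R,np.array([x,y,34.])
def res(p):
    R,o=lane(p);r=[]
    for i in range(4):
        P=o+R@[p[3+i],p[7+i],96]
        r+=list(proj(T,P)-t[i]);r+=list(proj(S,P)-s[i])
    r+=[p[7+i]*.3 for i in range(4)]+[(p[3]-27)*.2]
    return r
z=least_squares(res,[400,30,.3,27,80,133,185,0,0,0,0])
p=z.x;print('lane',p[:2].round(1),np.degrees(p[2]).round(2),'x',p[3:7].round(1),'y',p[7:].round(1),'res',np.round(z.fun[:16],1))
R,o=lane(p);print('a mid',(o+R@[p[3],p[7],48]).round(1))
np.save('lane.npy',p)
E
python3 m1.py
```

```text
a [463.4  31.3 129. ] top plane [463.3  30.7 133.5] scene [467.8  31.5 133.5]
b [517.4  46.8 141.1] top plane [517.3  46.1 142.5] scene [518.7  47.3 142.5]
c [563.8  63.7 147.1] top plane [563.1  63.  151.5] scene [567.5  63.7 151.5]
d [615.1  80.9 159. ] top plane [614.8  80.7 160.5] scene [616.2  80.9 160.5]
plate corners (top)
[665.6 160.9  10. ]
[740.1 -58.7  10. ]
[ 488.2 -143.6   10. ]
lane [458.6  28.3] 18.36 x [ 23.9  79.7 130.3 184.8] y [ 0.6 -0.9 -0.   0.3] res [-0.1 -0.7 -0.2 -0.6 -0.4 -0.2 -0.2 -0.3 -0.2 -0.6 -0.2 -0.9 -0.  -0.3
 -0.1 -0.3]
a mid [472.8  33.7  85.4]
```

```bash
cat > m2.py <<'E'
from h import *
T=load('top0.png')
def cr(pts,off,z,ox=0): return np.array([topl(T,*((np.array(p)-[ox,0])/4.5-.39+off),z)[:2] for p in pts])
for n,pts,off,z,ox in(('box',[(84,40),(350,57),(300,475),(33,452)],(92,150),40,0),('tray',[(460,45),(707,65),(690,468),(437,450)],(340,150),25,387)):
    c=cr(pts,off,z,ox);print(n,c.round(0).tolist(),'centre',c.mean(0).round(1),'sides',np.linalg.norm(np.roll(c,-1,0)-c,axis=1).round(0))
    d=(c[0]+c[1]-c[2]-c[3]);print(' long axis yaw',np.degrees(np.arctan2(d[1],d[0])).round(1))
print('new cap',cr([(133,255)],(92,150),111),'body top corners',cr([(108,207),(104,296),(196,213),(190,305)],(92,150),83).round(1).tolist())
print('rd_new cap',cr([(112,380)],(92,150),120),'jar lid',cr([(178,132)],(92,150),70))
print('beaker rim',cr([(518,178)],(340,150),62,387),'dropper',cr([(663,182)],(340,150),66,387))
E
python3 m2.py
```

```text
box [[597.0, 377.0], [589.0, 224.0], [349.0, 247.0], [361.0, 397.0]] centre [474.  311.2] sides [153. 240. 151. 236.]
 long axis yaw -5.1
tray [[604.0, -269.0], [594.0, -418.0], [355.0, -402.0], [365.0, -252.0]] centre [ 479.5 -335.2] sides [149. 239. 150. 240.]
 long axis yaw -3.9
new cap [[471.11498091 321.1247773 ]] body top corners [[498.0, 344.9], [449.5, 345.3], [495.2, 297.1], [445.0, 298.7]]
rd_new cap [[405.77218385 326.70549708]] jar lid [[540.92232658 312.31253675]]
beaker rim [[ 521.86826317 -290.11611539]] dropper [[ 520.08873897 -371.91366533]]
```

Call:
drive_tool(moves=[{"yaw": -0.93,"claw": -1},{"yaw": -0.93,"claw": -1},{"yaw": -0.93,"claw": -1},{"yaw": -0.93,"claw": -1},{"yaw": -0.93,"claw": -1}], grip_force=20)

```text
validation failed for argument at $.mo...
```

Call:
drive_tool(moves=[{"claw": -1,"dx": 0,"dy": 0,"dz": 0,"yaw": -0.93},{"claw": -1,"dx": 0,"dy": 0,"dz": 0,"yaw": -0.93},{"claw": -1,"dx": 0,"dy": 0,"dz": 0,"yaw": -0.93},{"claw": -1,"dx": 0,"dy": 0,"dz": 0,"yaw": -0.93},{"claw": -1,"dx": 0,"dy": 0,"dz": 0,"yaw": -0.93}], grip_force=20)

```text
time_s: 0.78
ee_pos: [209.9, 533.7, 211.4]
ee_rot: [-179.8, -0.2, -160.2]
force: [-0.5, -0.2, -0.4]
gripper_width: 90.9
```

Call:
drive_tool(moves=[{"claw": -1,"dx": -0.14,"dy": -1,"dz": -0.05,"yaw": 0},{"claw": -1,"dx": -0.14,"dy": -1,"dz": -0.05,"yaw": 0},{"claw": -1,"dx": -0.14,"dy": -1,"dz": -0.05,"yaw": 0},{"claw": -1,"dx": -0.14,"dy": -1,"dz": -0.05,"yaw": 0},{"claw": -1,"dx": -0.14,"dy": -1,"dz": -0.05,"yaw": 0}])

```text
time_s: 1.4
ee_pos: [259.6, 437.2, 216.6]
ee_rot: [-179.6, -0.2, -160.5]
force: [-0.6, -0.8, -0.3]
gripper_width: 91.1
```

Call:
drive_tool(moves=[{"claw": -1,"dx": -0.14,"dy": -1,"dz": -0.05,"yaw": 0},{"claw": -1,"dx": -0.14,"dy": -1,"dz": -0.05,"yaw": 0},{"claw": -1,"dx": -0.14,"dy": -1,"dz": -0.05,"yaw": 0},{"claw": -1,"dx": -0.14,"dy": -1,"dz": -0.05,"yaw": 0},{"claw": -1,"dx": -0.14,"dy": -1,"dz": -0.05,"yaw": 0}])

```text
time_s: 2.02
ee_pos: [309.3, 340.1, 223.3]
ee_rot: [-179.7, -0.1, -160.7]
force: [-0.3, 1.0, -0.0]
gripper_width: 91.3
```

Call:
drive_tool(moves=[{"claw": -1,"dx": -0.14,"dy": -1,"dz": -0.05,"yaw": 0},{"claw": -1,"dx": -0.14,"dy": -1,"dz": -0.05,"yaw": 0},{"claw": -1,"dx": -0.14,"dy": -1,"dz": -0.05,"yaw": 0},{"claw": -1,"dx": -0.14,"dy": -1,"dz": -0.05,"yaw": 0},{"claw": -1,"dx": -0.14,"dy": -1,"dz": -0.05,"yaw": 0}])

```text
time_s: 2.65
ee_pos: [357.3, 242.8, 229.9]
ee_rot: [-179.7, -0.0, -160.9]
force: [0.2, 0.2, -0.8]
gripper_width: 91.2
```

Call:
drive_tool(moves=[{"claw": -1,"dx": -0.14,"dy": -1,"dz": -0.05,"yaw": 0},{"claw": -1,"dx": -0.14,"dy": -1,"dz": -0.05,"yaw": 0},{"claw": -1,"dx": -0.14,"dy": -1,"dz": -0.05,"yaw": 0},{"claw": -1,"dx": -0.14,"dy": -1,"dz": -0.05,"yaw": 0},{"claw": -1,"dx": -0.14,"dy": -1,"dz": -0.05,"yaw": 0}])

```text
time_s: 3.28
ee_pos: [403.9, 145.4, 236.5]
ee_rot: [-179.7, 0.1, -161.1]
force: [0.1, 0.1, -0.1]
gripper_width: 91.4
```

Call:
drive_tool(moves=[{"claw": -1,"dx": -0.22,"dy": -1,"dz": 0.1,"yaw": 0},{"claw": -1,"dx": -0.22,"dy": -1,"dz": 0.1,"yaw": 0},{"claw": -1,"dx": -0.22,"dy": -1,"dz": 0.1,"yaw": 0.0},{"claw": -1,"dx": -0.22,"dy": -1,"dz": 0.1,"yaw": 0},{"claw": -1,"dx": -0.22,"dy": -1,"dz": 0.1,"yaw": 0}])

```text
time_s: 3.9
ee_pos: [457.1, 50.5, 228.0]
ee_rot: [-179.7, 0.3, -161.3]
force: [1.1, 0.1, 0.3]
gripper_width: 90.9
```

Call:
drive_tool(moves=[{"claw": -1,"dx": -0.1,"dy": -0.6,"dz": 0.2,"yaw": 0},{"claw": -1,"dx": 0,"dy": 0,"dz": 0,"yaw": 0},{"claw": -1,"dx": 0,"dy": 0,"dz": 0,"yaw": 0.0}])

```text
time_s: 4.28
ee_pos: [462.4, 37.7, 223.9]
ee_rot: [-179.7, 0.3, -161.5]
force: [-0.4, -0.2, 0.5]
gripper_width: 90.9
```

Run:
```python
from h import *
st(); f=snap('wrist','w1.png'); snap('top','t1.png'); print(np.round(f['pose'],3).tolist())
```

```text
{'time_s': 4.28, 'ee_pos': [462.36, 37.68, 223.87], 'ee_rot': [-179.71, 0.25, -161.5], 'force': [-0.39, -0.2, 0.48], 'gripper_width': 90.92, 'qpos': [3.39, 7.68, 102.46, -0.23, 69.54, -105.03]}
[[-0.318, 0.914, 0.252, 392.464], [0.948, 0.308, 0.079, 16.354], [-0.006, 0.264, -0.964, 395.781], [0.0, 0.0, 0.0, 1.0]]
```

View pics/w1.png

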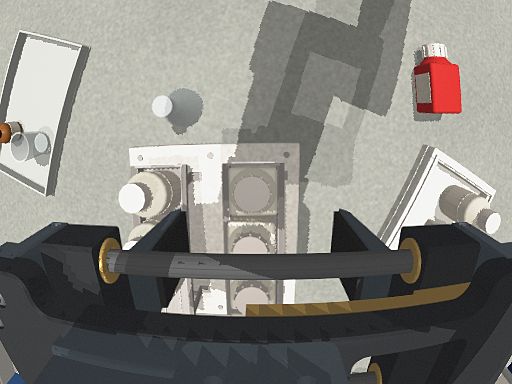

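```bash
cat >> h.py <<'E'
def fray(f,u,v):
    h=f['color'].shape[0]; F=h/2/np.tan(np.radians(f['vertical_fov'])/2)
    d=np.array([u-f['cx'],v-f['cy']]); r=np.hypot(*d)+1e-9; th=r/F
    return np.array([*(d/r*np.sin(th)),np.cos(th)])
def wpl(f,u,v,z):
    T=np.array(f['pose']); d=T[:3,:3]@fray(f,u,v); o=T[:3,3]; return o+d*(z-o[2])/d[2]
def lane(p=None):
    p=np.load('lane.npy') if p is None else p
    x,y,yaw=p[:3];c,sn=np.cos(yaw),np.sin(yaw);a=np.radians(10)
    R=np.array([[c,-sn,0],[sn,c,0],[0,0,1]])@np.array([[np.cos(a),0,-np.sin(a)],[0,1,0],[np.sin(a),0,np.cos(a)]])
    return R,np.array([x,y,34.])
def tolane(P):
    R,o=lane(); return R.T@(np.array(P)-o)
def wray_lane(f,u,v,zl):
    "intersect wrist ray with plane lane z=zl; lane coords"
    R,o=lane();T=np.array(f['pose']);d=R.T@T[:3,:3]@fray(f,u,v);c=R.T@(T[:3,3]-o);return c+d*(zl-c[2])/d[2]
def moves(dw,yaw):
    "world delta (mm)->tool dx,dy,dz mm"
    y=np.radians(yaw);return np.array([dw[0]*np.cos(y)+dw[1]*np.sin(y),dw[0]*np.sin(y)-dw[1]*np.cos(y),-dw[2]])
E
python3 - <<'E'
from h import *
f=load('w1.png');a=f['color'][130:320,200:320];cv2.imwrite('pics/c4.png',cv2.resize(a,None,fx=3,fy=3,interpolation=3))
E
```

```text
(no output)
```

View pics/c4.png

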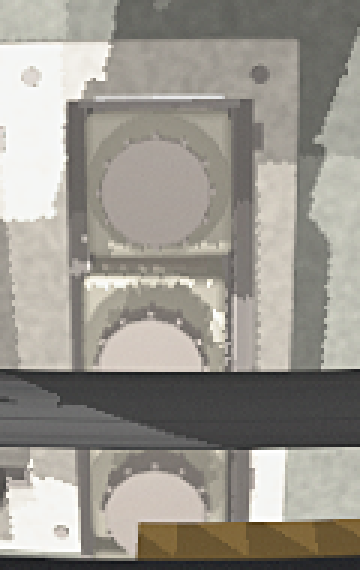

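Run:
```python
from h import *
f=load('w1.png')
g=lambda u,v,z:wray_lane(f,200+u/3-.33,130+v/3-.33,z).round(1)
print('cap a',g(155,194,96),'cap b',g(150,375,96))
print('outer guide L,R at lip 26:',g(68,200,26),g(252,200,26),' low',g(72,400,26),g(250,400,26))
print('stop top',g(160,98,23),'body a front',g(160,111,68),'back',g(160,253,68),'L',g(87,170,68),'R',g(231,170,68))
R,o=lane(); s=st(); t=o+R@np.array([25,0,40]); print('a target axis', (o+R@[25,0,50]).round(1)); print(tolane(s['ee_pos']).round(1))
```

```text
cap a [23.8  0.8 96. ] cap b [81.4 -0.8 96. ]
outer guide L,R at lip 26: [ 33.1 -35.2  26. ] [32.7 36.  26. ]  low [114.3 -35.   26. ] [113.6  36.7  26. ]
stop top [-6.4  0.3 23. ] body a front [-1.5  1.5 68. ] back [46.7  1.6 68. ] L [ 18.5 -23.2  68. ] R [18.2 25.5 68. ]
{'time_s': 4.38, 'ee_pos': [462.43, 37.94, 223.9], 'ee_rot': [-179.7, 0.26, -161.45], 'force': [-0.47, 0.14, -0.82], 'gripper_width': 91.39, 'qpos': [3.43, 7.68, 102.46, -0.24, 69.53, -105.03]}
a target axis [473.8  33.3  87.6]
[ 39.5   7.9 185.9]
```

Call:
drive_tool(moves=[{"claw": -1,"dx": -0.36,"dy": -0.33,"dz": 0.5,"yaw": 0},{"claw": -1,"dx": 0,"dy": 0,"dz": 1,"yaw": 0},{"claw": -1,"dx": 0,"dy": 0,"dz": 1,"yaw": 0.0},{"claw": -1,"dx": 0,"dy": 0,"dz": 1,"yaw": 0},{"claw": -1,"dx": 0,"dy": 0,"dz": 0,"yaw": 0}])

```text
time_s: 5.0
ee_pos: [473.6, 34.6, 150.3]
ee_rot: [-179.7, 0.3, -161.3]
force: [0.2, -0.2, 0.0]
gripper_width: 91.2
```

Call:
drive_tool(moves=[{"claw": -1,"dx": 0.08,"dy": 0,"dz": 1,"yaw": 0},{"claw": -1,"dx": 0,"dy": 0,"dz": 1,"yaw": 0},{"claw": -1,"dx": 0,"dy": 0,"dz": 1,"yaw": 0.0},{"claw": -1,"dx": 0,"dy": 0,"dz": 0.5,"yaw": 0},{"claw": -1,"dx": 0,"dy": 0,"dz": 0,"yaw": 0}])

```text
time_s: 5.62
ee_pos: [477.2, 34.4, 81.4]
ee_rot: [-179.6, 0.7, -161.2]
force: [0.1, 0.3, 1.4]
gripper_width: 91.6
```

Run:
```python
from h import *
st(); f=snap('wrist','w2.png'); f=snap('scene','s2.png')
cv2.imwrite('pics/c5.png',cv2.resize(f['color'][120:300,180:350],None,fx=3.3,fy=3.3,interpolation=3))
```

```text
{'time_s': 5.62, 'ee_pos': [477.22, 34.43, 81.36], 'ee_rot': [-179.55, 0.74, -161.17], 'force': [0.15, 0.34, 1.43], 'gripper_width': 91.61, 'qpos': [2.91, 16.92, 113.48, -0.3, 48.76, -105.73]}
```

View pics/c5.png

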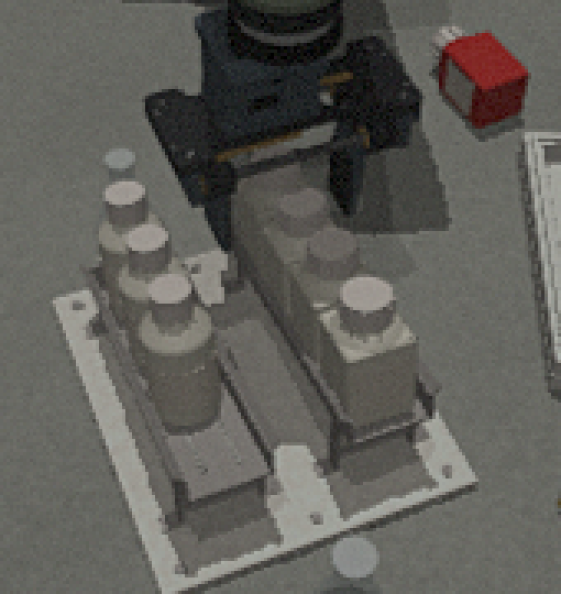

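View pics/w2.png

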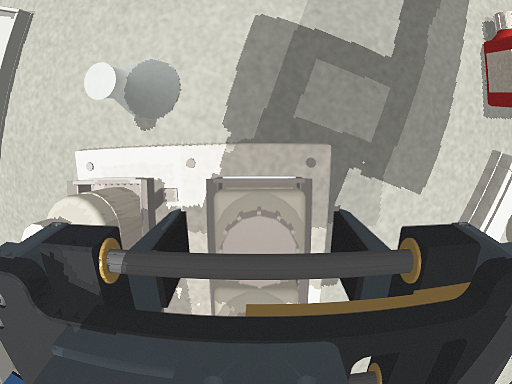

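Call:
drive_tool(moves=[{"claw": -1,"dx": 0.3,"dy": 0.04,"dz": 0.32,"yaw": 0},{"claw": -1,"dx": 0,"dy": 0,"dz": 0,"yaw": 0}])

```text
time_s: 5.98
ee_pos: [472.1, 33.2, 76.3]
ee_rot: [-179.5, 1.0, -161.2]
force: [-0.3, -0.3, 0.5]
gripper_width: 91.3
```

Call:
drive_tool(moves=[{"claw": -1,"dx": 0.02,"dy": 0.02,"dz": 0.15,"yaw": 0},{"claw": 0.5,"dx": 0,"dy": 0,"dz": 0,"yaw": 0},{"claw": 1,"dx": 0,"dy": 0,"dz": 0,"yaw": 0},{"claw": 1,"dx": 0,"dy": 0,"dz": 0,"yaw": 0},{"claw": 1,"dx": 0,"dy": 0,"dz": 0,"yaw": 0}], grip_force=20)

```text
time_s: 6.6
ee_pos: [472.2, 33.4, 73.6]
ee_rot: [-179.5, 1.0, -161.2]
force: [-0.4, 0.4, -0.7]
gripper_width: 54.5
```

Call:
drive_tool(moves=[{"claw": 1,"dx": 0,"dy": 0,"dz": 0,"yaw": 0},{"claw": 1,"dx": 0,"dy": 0,"dz": 0,"yaw": 0}])

```text
time_s: 6.85
ee_pos: [472.2, 33.4, 73.6]
ee_rot: [-179.5, 1.0, -161.2]
force: [0.2, -0.2, 0.1]
gripper_width: 49.7
```

Call:
drive_tool(moves=[{"claw": 1,"dx": 0.06,"dy": 0,"dz": -0.4,"yaw": 0},{"claw": 1,"dx": 0.09,"dy": 0,"dz": -0.5,"yaw": 0},{"claw": 1,"dx": 0.09,"dy": 0,"dz": -0.5,"yaw": 0}])

```text
time_s: 7.22
ee_pos: [465.9, 31.9, 102.3]
ee_rot: [-179.5, 0.9, -161.2]
force: [0.3, 0.8, -0.6]
gripper_width: 49.6
```

Call:
drive_tool(moves=[{"claw": 1,"dx": 0.15,"dy": 0,"dz": -0.9,"yaw": 0},{"claw": 1,"dx": 0.18,"dy": 0,"dz": -1,"yaw": 0},{"claw": 1,"dx": 0.2,"dy": 0,"dz": -1,"yaw": 0},{"claw": 1,"dx": 0.2,"dy": 0,"dz": -1,"yaw": 0},{"claw": 1,"dx": 0.2,"dy": -0.3,"dz": -1,"yaw": 0}])

```text
time_s: 7.85
ee_pos: [446.1, 20.3, 205.6]
ee_rot: [-179.5, 0.9, -161.1]
force: [1.0, 0.3, -2.9]
gripper_width: 50.2
```

Call:
drive_tool(moves=[{"claw": 1,"dx": 0.4,"dy": -0.6,"dz": 0,"yaw": 0},{"claw": 1,"dx": 0.4,"dy": -1,"dz": 0,"yaw": 0},{"claw": 1,"dx": 0.4,"dy": -1,"dz": 0,"yaw": 0},{"claw": 1,"dx": 0.4,"dy": -1,"dz": 0,"yaw": 0},{"claw": 1,"dx": 0.4,"dy": -1,"dz": 0,"yaw": 0}])

```text
time_s: 8.48
ee_pos: [434.7, -83.9, 205.1]
ee_rot: [-179.5, 0.8, -161.0]
force: [-0.3, 0.0, -2.1]
gripper_width: 50.0
```

Call:
drive_tool(moves=[{"claw": 1,"dx": 0.4,"dy": -1,"dz": 0,"yaw": 0},{"claw": 1,"dx": 0.4,"dy": -1,"dz": 0,"yaw": 0},{"claw": 1,"dx": 0.4,"dy": -1,"dz": 0,"yaw": 0},{"claw": 1,"dx": 0.4,"dy": -1,"dz": 0,"yaw": 0},{"claw": 1,"dx": 0.4,"dy": -1,"dz": 0,"yaw": 0}])

```text
time_s: 9.1
ee_pos: [423.1, -196.6, 200.8]
ee_rot: [-179.8, 0.4, -161.2]
force: [0.3, 0.4, -2.1]
gripper_width: 50.2
```

Call:
drive_tool(moves=[{"claw": 1,"dx": 0.3,"dy": -1,"dz": 0,"yaw": 0},{"claw": 1,"dx": 0.3,"dy": -1,"dz": 0,"yaw": 0},{"claw": 1,"dx": 0.3,"dy": -1,"dz": 0,"yaw": 0},{"claw": 1,"dx": 0.3,"dy": -1,"dz": 0,"yaw": 0},{"claw": 1,"dx": 0.3,"dy": -1,"dz": 0,"yaw": 0}])

```text
time_s: 9.72
ee_pos: [421.5, -305.6, 196.6]
ee_rot: [179.8, 0.0, -161.3]
force: [0.5, -0.6, -1.4]
gripper_width: 50.0
```

Call:
drive_tool(moves=[{"claw": 1,"dx": 0.25,"dy": -0.6,"dz": 0.5,"yaw": 0},{"claw": 1,"dx": 0,"dy": 0,"dz": 1,"yaw": 0},{"claw": 1,"dx": 0,"dy": 0,"dz": 1,"yaw": 0},{"claw": 1,"dx": 0,"dy": 0,"dz": 1,"yaw": 0},{"claw": 1,"dx": 0,"dy": 0,"dz": 0,"yaw": 0}])

```text
time_s: 10.35
ee_pos: [420.9, -318.6, 121.3]
ee_rot: [179.7, -0.3, -161.7]
force: [-0.1, -0.4, -1.5]
gripper_width: 49.8
```

Run:
```python
from h import *
st(); f=snap('wrist','w3.png'); f=snap('scene','s3.png')
cv2.imwrite('pics/c6.png',cv2.resize(f['color'][130:290,40:220],None,fx=3.3,fy=3.3,interpolation=3))
```

```text
{'time_s': 10.35, 'ee_pos': [420.88, -318.6, 121.32], 'ee_rot': [179.71, -0.3, -161.7], 'force': [-0.14, -0.44, -1.52], 'gripper_width': 49.79, 'qpos': [-38.32, 18.8, 103.4, -0.11, 58.21, -146.56]}
```

View pics/c6.png

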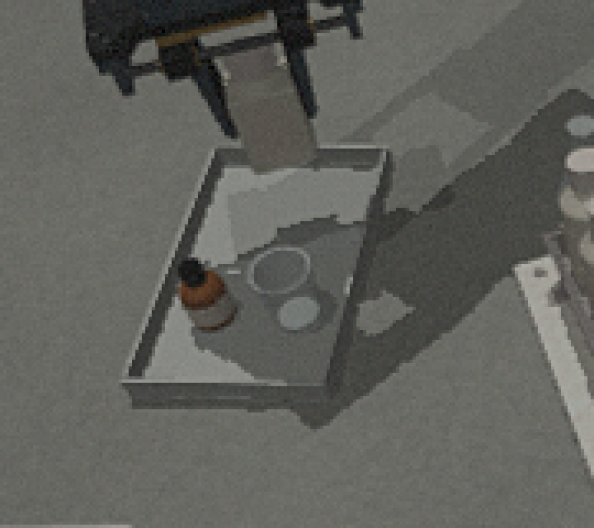

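View pics/w3.png

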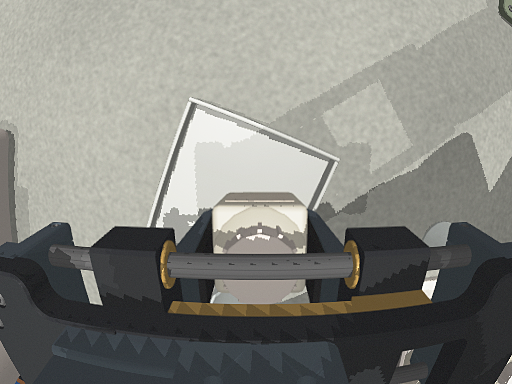

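Call:
drive_tool(moves=[{"claw": 1,"dx": 0,"dy": 0,"dz": 0,"yaw": 0.8},{"claw": 1,"dx": 0,"dy": 0,"dz": 0,"yaw": 0.8},{"claw": 1,"dx": 0,"dy": 0,"dz": 0,"yaw": 0.6},{"claw": 1,"dx": -0.15,"dy": -0.6,"dz": 0.5,"yaw": 0},{"claw": 1,"dx": 0,"dy": 0,"dz": 0,"yaw": 0}])

```text
time_s: 11.08
ee_pos: [428.0, -334.6, 117.4]
ee_rot: [-179.7, 0.3, 179.0]
force: [0.7, 0.0, -2.7]
gripper_width: 50.1
```

Call:
drive_tool(moves=[{"claw": 1,"dx": 0,"dy": 0,"dz": 1,"yaw": 0},{"claw": 1,"dx": 0,"dy": 0,"dz": 1,"yaw": 0},{"claw": 1,"dx": 0,"dy": 0,"dz": 0.9,"yaw": 0},{"claw": 1,"dx": 0,"dy": 0,"dz": 0,"yaw": 0}])

```text
time_s: 11.58
ee_pos: [429.3, -336.4, 58.7]
ee_rot: [-179.6, 0.4, 179.2]
force: [-0.7, 0.2, -0.9]
gripper_width: 50.0
```

Call:
drive_tool(moves=[{"claw": 1,"dx": 0,"dy": 0,"dz": 0.55,"yaw": 0},{"claw": 1,"dx": 0,"dy": 0,"dz": 0.1,"yaw": 0}], grip_force=8)

```text
time_s: 11.82
ee_pos: [430.2, -337.3, 46.3]
ee_rot: [-179.5, 0.5, 179.2]
force: [0.0, 0.1, -1.9]
gripper_width: 50.3
```

Call:
drive_tool(moves=[{"claw": 1,"dx": 0,"dy": 0,"dz": 0.15,"yaw": 0},{"claw": 1,"dx": 0,"dy": 0,"dz": 0.15,"yaw": 0}])

```text
time_s: 12.08
ee_pos: [431.9, -338.0, 41.8]
ee_rot: [-179.4, 0.7, 179.2]
force: [1.6, 2.4, 9.1]
gripper_width: 50.2
```

Call:
drive_tool(moves=[{"claw": 1,"dx": 0,"dy": 0,"dz": 0.1,"yaw": 0}])

```text
time_s: 12.2
ee_pos: [433.1, -338.0, 41.2]
ee_rot: [-179.4, 0.9, 179.1]
force: [0.6, 3.6, 6.0]
gripper_width: 50.0
```

Run:
```python
from h import *
st(); f=snap('scene','s4.png')
cv2.imwrite('pics/c7.png',cv2.resize(f['color'][130:290,40:220],None,fx=3.3,fy=3.3,interpolation=3))
```

```text
{'time_s': 12.2, 'ee_pos': [433.07, -338.04, 41.24], 'ee_rot': [-179.41, 0.86, 179.15], 'force': [0.61, 3.6, 6.0], 'gripper_width': 49.99, 'qpos': [-39.22, 25.15, 107.12, 0.09, 46.69, -128.42]}
```

View pics/c7.png

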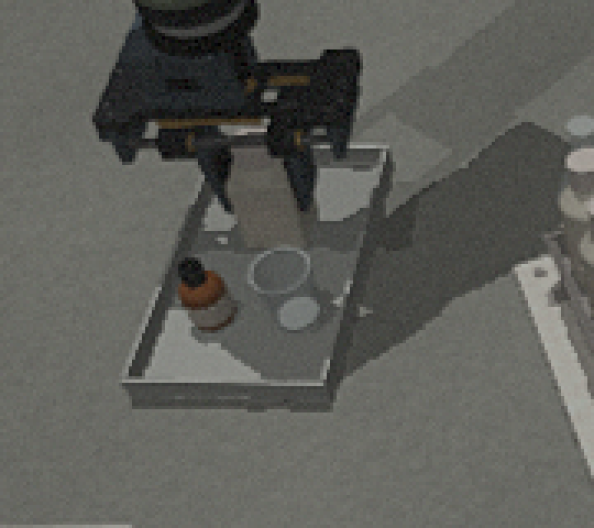

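Run:
```python
from h import *
f=load('s4.png');T=load('top0.png')
print(topl(f,130,224.5,8),topl(f,124.5,211.5,62)); print(topl(T,340+(555-387)/4.5,150+175/4.5,62),topl(T,340+(518-387)/4.5,150+178/4.5,8))
print('front base corner of a', topl(f,40+268/3.3,130+250/3.3,4))
```

```text
[ 527.38964507 -310.03005204    8.        ] [ 527.68174861 -309.07454781   62.        ]
[ 522.80280378 -312.4221717    62.        ] [ 525.21730658 -309.41300126    8.        ]
front base corner of a [ 461.0388615  -345.68850576    4.        ]
```

Call:
drive_tool(moves=[{"claw": -0.2,"dx": 0,"dy": 0,"dz": 0,"yaw": 0},{"claw": -1,"dx": 0,"dy": 0,"dz": 0,"yaw": 0},{"claw": -1,"dx": 0,"dy": 0,"dz": 0,"yaw": 0},{"claw": -1,"dx": 0,"dy": 0,"dz": 0,"yaw": 0}])

```text
time_s: 12.75
ee_pos: [433.6, -338.7, 42.0]
ee_rot: [-179.3, 1.0, 179.2]
force: [-0.1, -0.5, 1.1]
gripper_width: 81.9
```

Run:
```python
from h import *
st(); f=snap('scene','s5.png')
cv2.imwrite('pics/c8.png',cv2.resize(f['color'][130:290,40:220],None,fx=3.3,fy=3.3,interpolation=3))
```

```text
{'time_s': 12.75, 'ee_pos': [433.61, -338.65, 42.0], 'ee_rot': [-179.31, 0.95, 179.17], 'force': [-0.12, -0.49, 1.07], 'gripper_width': 81.92, 'qpos': [-39.22, 25.1, 107.07, 0.07, 46.66, -128.43]}
```

View pics/c8.png

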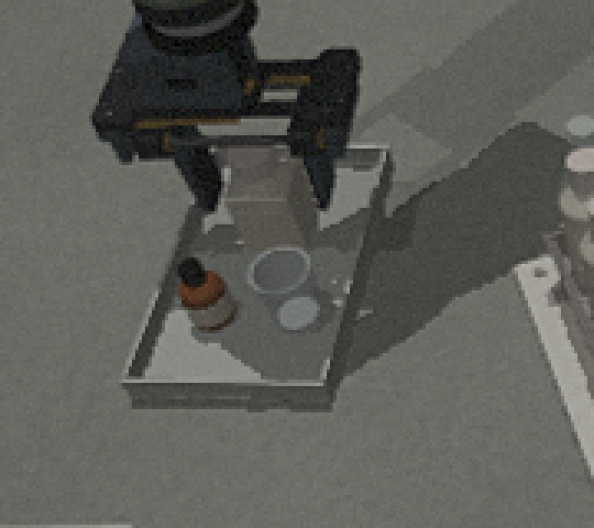

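Call:
drive_tool(moves=[{"claw": -1,"dx": 0,"dy": 0,"dz": -0.5,"yaw": 0},{"claw": -1,"dx": 0,"dy": 0,"dz": -1,"yaw": 0},{"claw": -1,"dx": 0,"dy": 0,"dz": -1,"yaw": 0},{"claw": -1,"dx": 0,"dy": 0,"dz": -1,"yaw": 0},{"claw": -1,"dx": 0,"dy": 0.3,"dz": -1,"yaw": 0}])

```text
time_s: 13.42
ee_pos: [431.5, -331.3, 135.3]
ee_rot: [-179.4, 0.8, 179.1]
force: [0.3, 0.4, 0.3]
gripper_width: 91.2
```

Run:
```python
from h import *
p=np.load('lane.npy'); p[0]=456.5;p[1]=28.2; np.save('lane.npy',p)
st(); f=snap('scene','s6.png'); T=snap('top','t6.png')
cv2.imwrite('pics/c9.png',cv2.resize(f['color'][150:330,70:340],None,fx=2.9,fy=2.9,interpolation=3))
cv2.imwrite('pics/c10.png',cv2.resize(T['color'][80:260,190:430],None,fx=3.2,fy=3.2,interpolation=3))
```

```text
{'time_s': 13.42, 'ee_pos': [431.52, -331.29, 135.34], 'ee_rot': [-179.39, 0.84, 179.14], 'force': [0.27, 0.43, 0.28], 'gripper_width': 91.17, 'qpos': [-38.75, 18.64, 101.33, 0.04, 58.99, -127.9]}
```

View pics/c9.png

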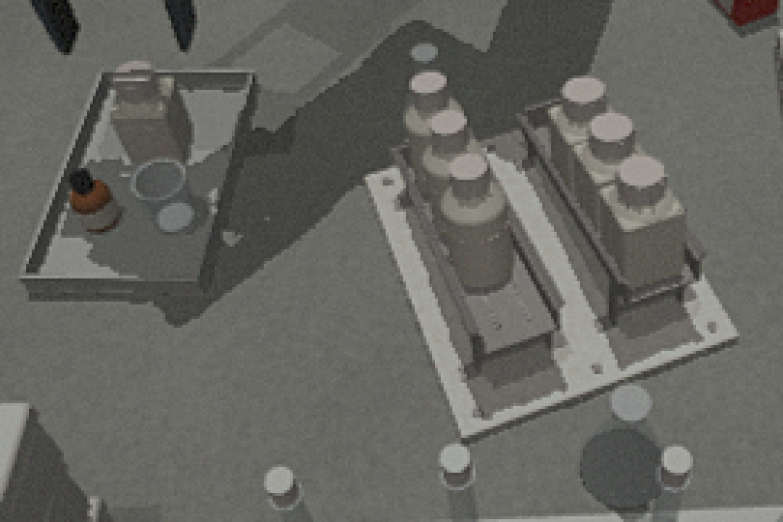

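View pics/c10.png

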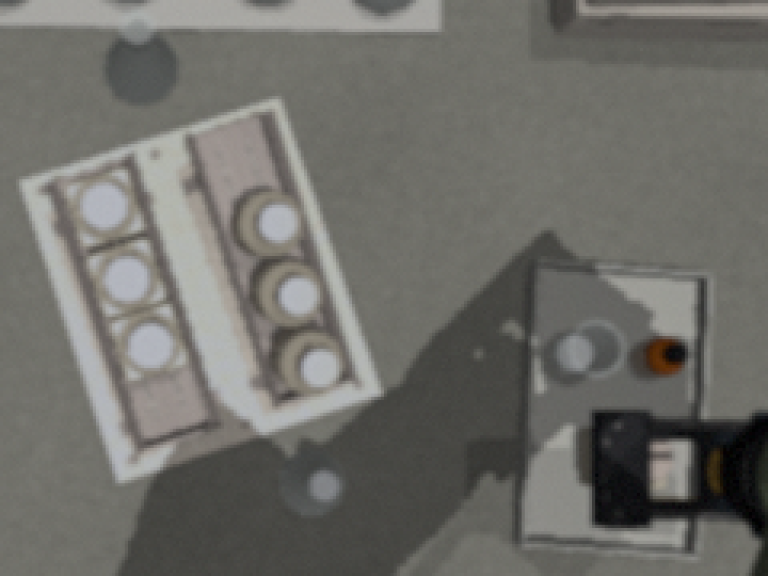

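Run:
```python
from h import *
T=load('t6.png'); R,o=lane()
print('flask',topl(T,233.5,101,0),topl(T,190+138/3.2,80+30/3.2,105))
for P in([240,0,18],[212,0,18],[168,0,18]): print(P,(o+R@P).round(1))
c=np.array([178,434])/3.2-.35+[190,80]
A=topl(T,*c,34+22.6-4); print('stop top',A.round(1),tolane(A).round(1))
g=lambda u,v,z:(lambda q:tolane(topl(T,*(np.array([u,v])/3.2-.35+[190,80]),q)))(z)
for u,v,i in((103,205,187),(127,279,132),(151,346,82)): 
    zc=(o+R@[i,0,96])[2]; print(g(u,v,zc).round(1))
```

```text
flask [767.03702293  61.23932202   0.        ] [762.56207253  58.8361781  105.        ]
[240, 0, 18] [677.9 101.7  93.4]
[212, 0, 18] [651.7  93.   88.5]
[168, 0, 18] [610.6  79.3  80.9]
stop top [452.6  25.7  52.6] [-1.2 -1.1 19.1]
[186.5   0.3  96.1]
[1.309e+02 1.000e-01 9.620e+01]
[79.5 -1.7 96.4]
```

Call:
drive_tool(moves=[{"claw": 1,"dx": 0,"dy": 0,"dz": -1,"yaw": 0},{"claw": 1,"dx": 0,"dy": 0,"dz": -1,"yaw": 0},{"claw": 1,"dx": -0.3,"dy": 0.5,"dz": -1,"yaw": 0},{"claw": 1,"dx": -0.55,"dy": 1,"dz": -1,"yaw": 0},{"claw": 1,"dx": -0.55,"dy": 1,"dz": 0,"yaw": 0}])

```text
time_s: 14.15
ee_pos: [458.9, -280.9, 216.4]
ee_rot: [-179.3, 0.9, 179.0]
force: [0.2, 0.1, 0.6]
gripper_width: 44.4
```

Call:
drive_tool(moves=[{"claw": 1,"dx": -0.55,"dy": 1,"dz": 0,"yaw": 0},{"claw": 1,"dx": -0.55,"dy": 1,"dz": 0,"yaw": 0},{"claw": 1,"dx": -0.55,"dy": 1,"dz": 0,"yaw": 0},{"claw": 1,"dx": -0.55,"dy": 1,"dz": 0,"yaw": 0},{"claw": 1,"dx": -0.55,"dy": 1,"dz": 0,"yaw": 0}])

```text
time_s: 14.78
ee_pos: [516.0, -178.9, 212.8]
ee_rot: [-179.4, 0.6, 179.0]
force: [0.3, 0.1, -0.9]
gripper_width: 0.7
```

Call:
drive_tool(moves=[{"claw": 1,"dx": -0.55,"dy": 1,"dz": 0,"yaw": 0},{"claw": 1,"dx": -0.55,"dy": 1,"dz": 0,"yaw": 0},{"claw": 1,"dx": -0.55,"dy": 1,"dz": 0,"yaw": 0},{"claw": 1,"dx": -0.55,"dy": 1,"dz": 0,"yaw": 0},{"claw": 1,"dx": -0.55,"dy": 1,"dz": 0,"yaw": 0}])

```text
time_s: 15.4
ee_pos: [573.1, -76.8, 208.3]
ee_rot: [-179.4, 0.3, 179.0]
force: [-0.2, -0.6, -0.9]
gripper_width: 0.4
```

Call:
drive_tool(moves=[{"claw": 1,"dx": -0.6,"dy": 1,"dz": -0.05,"yaw": 0},{"claw": 1,"dx": -0.6,"dy": 1,"dz": -0.05,"yaw": 0},{"claw": 1,"dx": -0.6,"dy": 1,"dz": -0.05,"yaw": 0},{"claw": 1,"dx": -0.6,"dy": 1,"dz": -0.05,"yaw": 0},{"claw": 1,"dx": -0.6,"dy": 1,"dz": -0.05,"yaw": 0}])

```text
time_s: 16.02
ee_pos: [637.2, 26.8, 210.2]
ee_rot: [-179.4, 0.1, 179.0]
force: [-0.3, -0.7, 0.8]
gripper_width: 0.5
```

Call:
drive_tool(moves=[{"claw": 1,"dx": -0.6,"dy": 1,"dz": 0,"yaw": 0},{"claw": 1,"dx": -0.6,"dy": 1,"dz": 0,"yaw": 0},{"claw": 1,"dx": -0.4,"dy": 0.7,"dz": 0,"yaw": -0.7},{"claw": 1,"dx": 0,"dy": 0,"dz": 0,"yaw": -0.7},{"claw": 1,"dx": 0,"dy": 0,"dz": 0,"yaw": -0.7}])

```text
time_s: 16.65
ee_pos: [674.4, 88.4, 209.0]
ee_rot: [-179.4, -0.0, -162.2]
force: [0.8, -0.7, 0.6]
gripper_width: 0.6
```

Call:
drive_tool(moves=[{"claw": 1,"dx": -0.75,"dy": 0.55,"dz": 0,"yaw": 0.0},{"claw": 1,"dx": 0,"dy": 0,"dz": 1,"yaw": 0},{"claw": 1,"dx": 0,"dy": 0,"dz": 1,"yaw": 0},{"claw": 1,"dx": 0,"dy": 0,"dz": 0,"yaw": 0}])

```text
time_s: 17.15
ee_pos: [687.8, 107.3, 168.0]
ee_rot: [-179.4, 0.0, -162.1]
force: [0.1, -0.1, -0.2]
gripper_width: 0.5
```

Run:
```python
from h import *
s=st(); print(tolane(s['ee_pos']).round(1)); f=snap('scene','s7.png'); f2=snap('wrist','w7.png')
cv2.imwrite('pics/c11.png',cv2.resize(f['color'][130:300,180:340],None,fx=3.5,fy=3.5,interpolation=3))
```

```text
{'time_s': 17.15, 'ee_pos': [687.8, 107.26, 167.96], 'ee_rot': [-179.38, 0.03, -162.09], 'force': [0.08, -0.1, -0.21], 'gripper_width': 0.49, 'qpos': [8.21, 30.84, 75.98, -0.64, 73.05, -99.52]}
[264.    2.2  89.5]
```

View pics/c11.png

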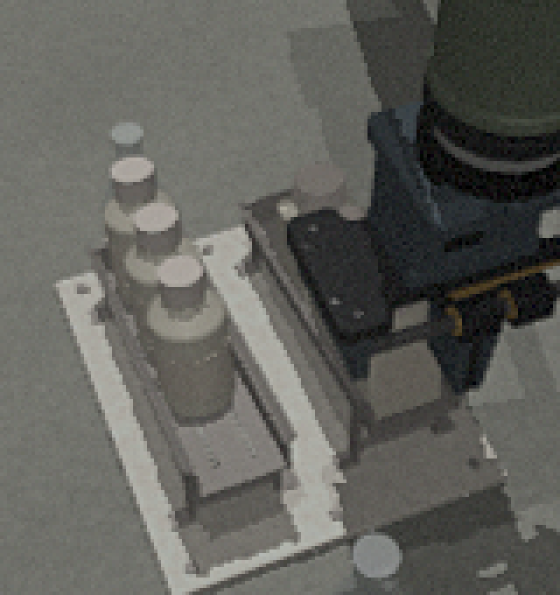

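View pics/w7.png

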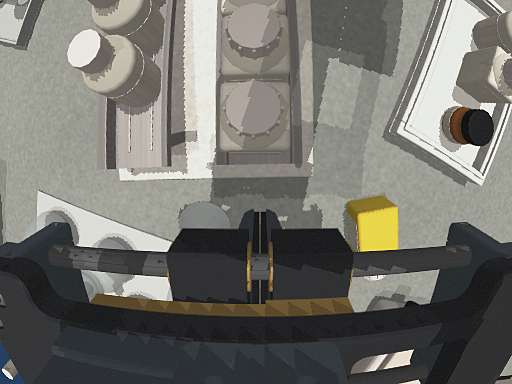

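Call:
drive_tool(moves=[{"claw": 1,"dx": 0,"dy": -0.1,"dz": 1,"yaw": 0.0},{"claw": 1,"dx": 0,"dy": 0,"dz": 1,"yaw": 0},{"claw": 1,"dx": 0,"dy": 0,"dz": 1,"yaw": 0},{"claw": 1,"dx": 0.2,"dy": 0,"dz": 0.2,"yaw": 0},{"claw": 1,"dx": 0,"dy": 0,"dz": 0,"yaw": 0}])

```text
time_s: 17.88
ee_pos: [690.7, 104.4, 112.1]
ee_rot: [-179.2, 1.0, -162.1]
force: [-1.0, 0.2, 0.6]
gripper_width: 0.9
```

Run:
```python
from h import *
s=st(); print(tolane(s['ee_pos']).round(1)); f=snap('scene','s8.png'); f2=snap('wrist','w8.png')
cv2.imwrite('pics/c12.png',cv2.resize(f['color'][130:300,180:340],None,fx=3.5,fy=3.5,interpolation=3))
```

```text
{'time_s': 17.88, 'ee_pos': [690.67, 104.44, 112.11], 'ee_rot': [-179.2, 0.97, -162.11], 'force': [-0.98, 0.25, 0.63], 'gripper_width': 0.88, 'qpos': [7.96, 32.75, 80.89, -0.69, 65.26, -99.65]}
[256.1  -1.4  34.2]
```

View pics/c12.png

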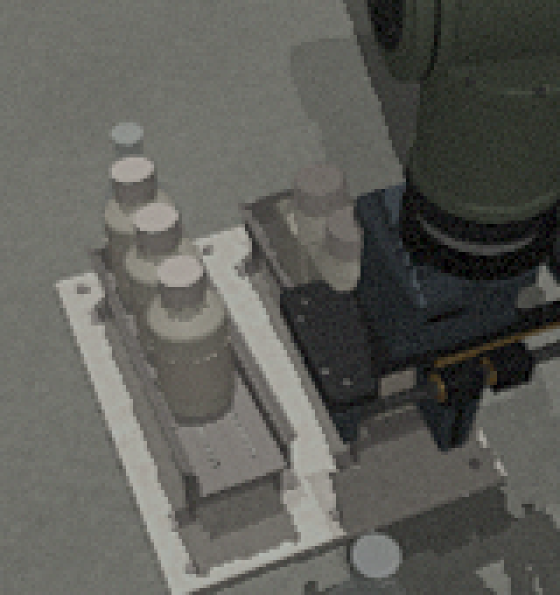

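View pics/w8.png

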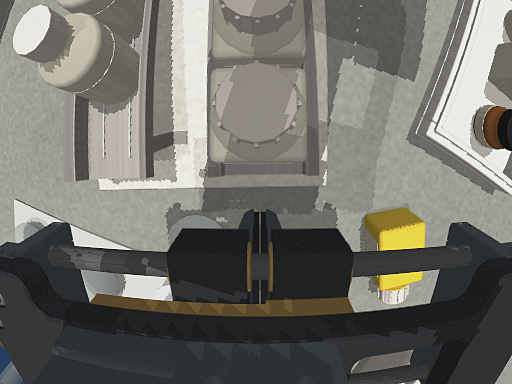

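Call:
drive_tool(moves=[{"claw": 1,"dx": 0,"dy": 0.07,"dz": 0.75,"yaw": 0.0},{"claw": 1,"dx": 0,"dy": 0,"dz": 0.1,"yaw": 0}])

```text
time_s: 18.23
ee_pos: [691.6, 105.9, 95.7]
ee_rot: [-179.2, 1.2, -162.1]
force: [1.0, -0.4, 0.0]
gripper_width: 0.2
```

Call:
drive_tool(moves=[{"claw": 1,"dx": 0.5,"dy": 0,"dz": 0.1,"yaw": 0.0},{"claw": 1,"dx": 0.4,"dy": 0,"dz": 0.08,"yaw": 0},{"claw": 1,"dx": 0.3,"dy": 0,"dz": 0.06,"yaw": 0}])

```text
time_s: 18.6
ee_pos: [667.3, 98.1, 89.9]
ee_rot: [-179.2, 1.1, -162.1]
force: [0.9, -0.5, 0.0]
gripper_width: 0.6
```

Run:
```python
from h import *
s=st(); print(tolane(s['ee_pos']).round(1)); f2=snap('wrist','w9.png')
```

```text
{'time_s': 18.6, 'ee_pos': [667.33, 98.1, 89.88], 'ee_rot': [-179.17, 1.12, -162.1], 'force': [0.92, -0.48, 0.0], 'gripper_width': 0.61, 'qpos': [7.69, 31.7, 86.36, -0.71, 60.69, -99.86]}
[ 2.284e+02 -1.000e-01  1.650e+01]
```

View pics/w9.png

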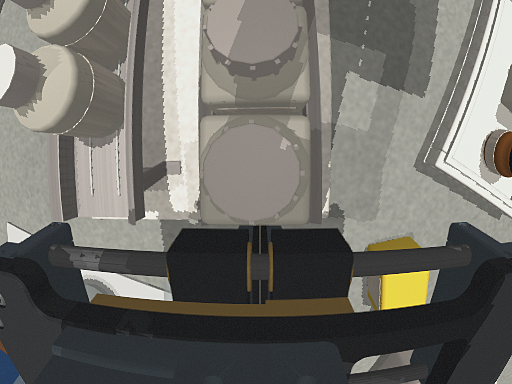

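Call:
drive_tool(moves=[{"claw": 1,"dx": 0.3,"dy": 0,"dz": 0.045,"yaw": 0.0},{"claw": 1,"dx": 0.3,"dy": 0,"dz": 0.045,"yaw": 0},{"claw": 1,"dx": 0.3,"dy": 0,"dz": 0.045,"yaw": 0}])

```text
time_s: 19.02
ee_pos: [650.1, 92.4, 87.2]
ee_rot: [-179.2, 1.3, -162.1]
force: [1.0, 0.8, -1.4]
gripper_width: 0.3
```

Run:
```python
from h import *
s=st(); print(tolane(s['ee_pos']).round(1)); f2=snap('wrist','w10.png');f=snap('scene','s10.png')
cv2.imwrite('pics/c13.png',cv2.resize(f['color'][130:300,180:340],None,fx=3.5,fy=3.5,interpolation=3))
```

```text
{'time_s': 19.02, 'ee_pos': [650.09, 92.36, 87.22], 'ee_rot': [-179.15, 1.31, -162.11], 'force': [0.95, 0.82, -1.44], 'gripper_width': 0.35, 'qpos': [7.39, 30.29, 89.43, -0.69, 58.85, -100.15]}
[ 2.101e+02 -1.000e-01  1.700e+01]
```

View pics/w10.png

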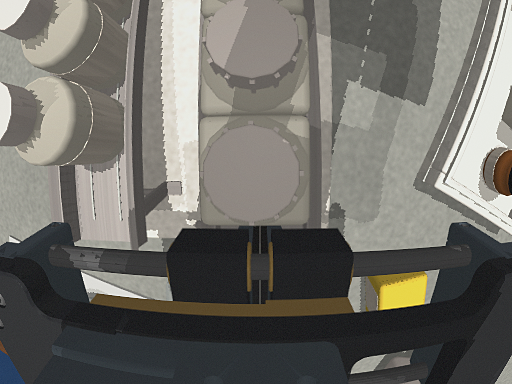

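View pics/c13.png

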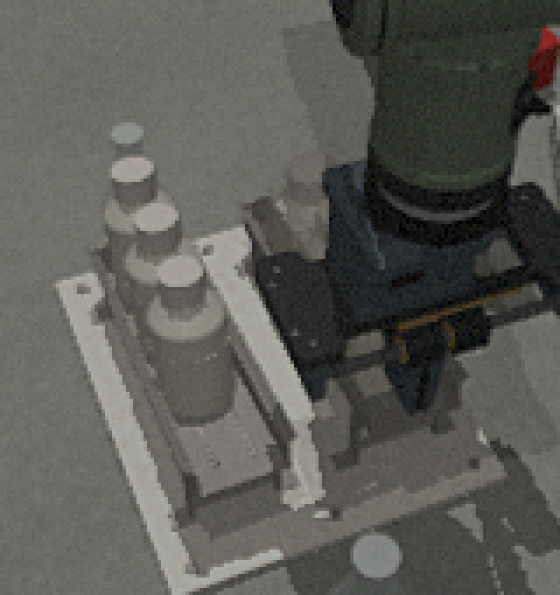

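Call:
drive_tool(moves=[{"claw": 1,"dx": 0.3,"dy": 0,"dz": 0.045,"yaw": 0.0},{"claw": 1,"dx": 0.3,"dy": 0,"dz": 0.045,"yaw": 0},{"claw": 1,"dx": 0.3,"dy": 0,"dz": 0.045,"yaw": 0},{"claw": 1,"dx": 0.3,"dy": 0,"dz": 0.045,"yaw": 0}])

```text
time_s: 19.62
ee_pos: [626.2, 84.5, 83.0]
ee_rot: [-179.1, 1.3, -162.1]
force: [1.6, 0.1, -0.9]
gripper_width: 0.5
```

Run:
```python
from h import *
s=st(); print(tolane(s['ee_pos']).round(1)); f2=snap('wrist','w11.png')
```

```text
{'time_s': 19.62, 'ee_pos': [626.16, 84.53, 82.98], 'ee_rot': [-179.15, 1.32, -162.11], 'force': [1.58, 0.13, -0.94], 'gripper_width': 0.49, 'qpos': [6.96, 28.52, 93.38, -0.7, 56.64, -100.54]}
[184.6   0.   17.2]
```

View pics/w11.png

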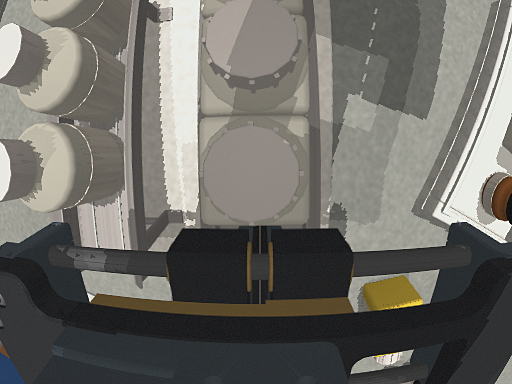

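Call:
drive_tool(moves=[{"claw": 1,"dx": 0.3,"dy": 0,"dz": 0.04,"yaw": 0.0},{"claw": 1,"dx": 0.25,"dy": 0,"dz": 0.04,"yaw": 0}])

```text
time_s: 19.92
ee_pos: [614.2, 80.7, 81.0]
ee_rot: [-179.2, 1.2, -162.1]
force: [1.3, 0.5, -1.3]
gripper_width: 0.5
```

Call:
drive_tool(moves=[{"claw": 1,"dx": 0.15,"dy": 0,"dz": 0.03,"yaw": 0.0}])

```text
time_s: 20.05
ee_pos: [611.2, 79.7, 80.3]
ee_rot: [-179.2, 1.3, -162.1]
force: [2.4, 0.2, -0.3]
gripper_width: 0.5
```

Call:
drive_tool(moves=[{"claw": 1,"dx": 0.1,"dy": 0,"dz": 0.02,"yaw": 0.0}])

```text
time_s: 20.18
ee_pos: [609.3, 79.0, 80.0]
ee_rot: [-179.1, 1.3, -162.1]
force: [1.7, 0.4, -0.5]
gripper_width: 0.2
```

Run:
```python
from h import *
s=st(); print(tolane(s['ee_pos']).round(1)); f2=snap('wrist','w12.png')
```

```text
{'time_s': 20.18, 'ee_pos': [609.3, 79.04, 79.99], 'ee_rot': [-179.15, 1.29, -162.11], 'force': [1.72, 0.36, -0.47], 'gripper_width': 0.2, 'qpos': [6.64, 27.32, 96.07, -0.71, 55.18, -100.84]}
[1.666e+02 1.000e-01 1.730e+01]
```

Call:
drive_tool(moves=[{"claw": 1,"dx": 0.12,"dy": 0,"dz": 0.02,"yaw": 0.0}])

```text
time_s: 20.35
ee_pos: [607.6, 78.5, 79.7]
ee_rot: [-179.1, 1.4, -162.1]
force: [5.3, 2.0, -0.5]
gripper_width: 0.7
```

Call:
drive_tool(moves=[{"claw": 1,"dx": 0.1,"dy": 0,"dz": 0.02,"yaw": 0.0}])

```text
time_s: 20.48
ee_pos: [607.6, 78.5, 79.9]
ee_rot: [-179.1, 1.7, -162.1]
force: [6.3, 3.6, -1.3]
gripper_width: 0.4
```

Call:
drive_tool(moves=[{"claw": 1,"dx": -0.5,"dy": 0,"dz": -0.15,"yaw": 0.0},{"claw": 1,"dx": -0.3,"dy": 0,"dz": -0.8,"yaw": 0.0},{"claw": 1,"dx": 0,"dy": 0,"dz": -1,"yaw": 0.0},{"claw": 1,"dx": 0,"dy": 0,"dz": -1,"yaw": 0.0},{"claw": -1,"dx": 0,"dy": 0,"dz": -1,"yaw": 0.0}])

```text
time_s: 21.1
ee_pos: [616.5, 83.0, 158.2]
ee_rot: [-179.2, 0.6, -162.1]
force: [-0.3, -0.4, -0.4]
gripper_width: 8.1
```

Run:
```python
from h import *
s=st(); f2=snap('wrist','w13.png')
```

```text
{'time_s': 21.1, 'ee_pos': [616.51, 83.03, 158.25], 'ee_rot': [-179.23, 0.64, -162.1], 'force': [-0.31, -0.37, -0.43], 'gripper_width': 8.11, 'qpos': [6.96, 24.28, 88.68, -0.7, 66.26, -100.66]}
```

View pics/w13.png

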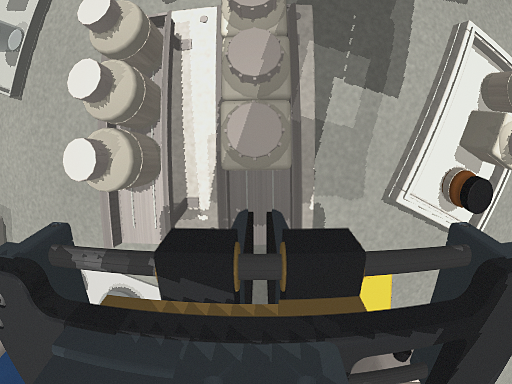

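Call:
drive_tool(moves=[{"claw": -1,"dx": 0,"dy": 0,"dz": -1,"yaw": 0.0},{"claw": -1,"dx": 0,"dy": 0,"dz": -1,"yaw": 0.5},{"claw": -1,"dx": 0,"dy": 0,"dz": -0.5,"yaw": 0.8},{"claw": -1,"dx": 0,"dy": 0,"dz": 0,"yaw": 0.9},{"claw": -1,"dx": 0.3,"dy": 0.5,"dz": 0,"yaw": 0.0}])

```text
time_s: 21.78
ee_pos: [609.1, 93.0, 210.4]
ee_rot: [-179.3, 0.6, 178.4]
force: [-0.2, -0.6, -0.1]
gripper_width: 61.7
```

Call:
drive_tool(moves=[{"claw": -1,"dx": 0.6,"dy": 1,"dz": 0,"yaw": 0.0},{"claw": -1,"dx": 0.6,"dy": 1,"dz": 0,"yaw": 0},{"claw": -1,"dx": 0.6,"dy": 1,"dz": 0,"yaw": 0},{"claw": -1,"dx": 0.6,"dy": 1,"dz": 0,"yaw": 0},{"claw": -1,"dx": 0.6,"dy": 1,"dz": 0,"yaw": 0.0}])

```text
time_s: 22.4
ee_pos: [544.0, 202.2, 206.4]
ee_rot: [-179.3, 0.2, 179.0]
force: [0.4, 0.4, -1.0]
gripper_width: 91.3
```

Call:
drive_tool(moves=[{"claw": -1,"dx": 0.65,"dy": 1,"dz": 0,"yaw": 0.0},{"claw": -1,"dx": 0.65,"dy": 1,"dz": 0,"yaw": 0},{"claw": -1,"dx": 0.65,"dy": 1,"dz": 0,"yaw": 0},{"claw": -1,"dx": 0.65,"dy": 1,"dz": 0,"yaw": 0},{"claw": -1,"dx": 0.65,"dy": 1,"dz": 0,"yaw": 0.0}])

```text
time_s: 23.02
ee_pos: [469.9, 311.3, 203.4]
ee_rot: [-179.3, -0.3, 179.8]
force: [0.5, -0.2, -0.3]
gripper_width: 91.5
```

Call:
drive_tool(moves=[{"claw": -1,"dx": 0,"dy": 0.3,"dz": 0,"yaw": 0.0},{"claw": -1,"dx": 0,"dy": 0,"dz": 0,"yaw": 0}])

```text
time_s: 23.28
ee_pos: [467.4, 319.3, 202.8]
ee_rot: [-179.2, -0.3, -179.9]
force: [0.8, -0.2, 0.2]
gripper_width: 91.0
```

Run:
```python
from h import *
s=st(); f2=snap('wrist','w14.png');f=snap('scene','s14.png')
cv2.imwrite('pics/c14.png',cv2.resize(f['color'][120:320,60:420],None,fx=2.2,fy=2.2,interpolation=3))
```

```text
{'time_s': 23.28, 'ee_pos': [467.45, 319.26, 202.83], 'ee_rot': [-179.21, -0.34, -179.86], 'force': [0.84, -0.15, 0.16], 'gripper_width': 91.05, 'qpos': [33.45, 18.3, 91.31, -0.5, 71.1, -56.53]}
```

View pics/w14.png

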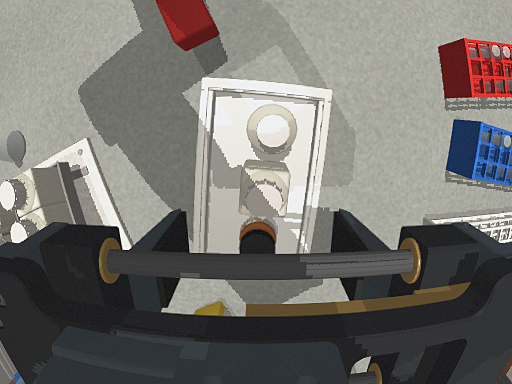

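View pics/c14.png

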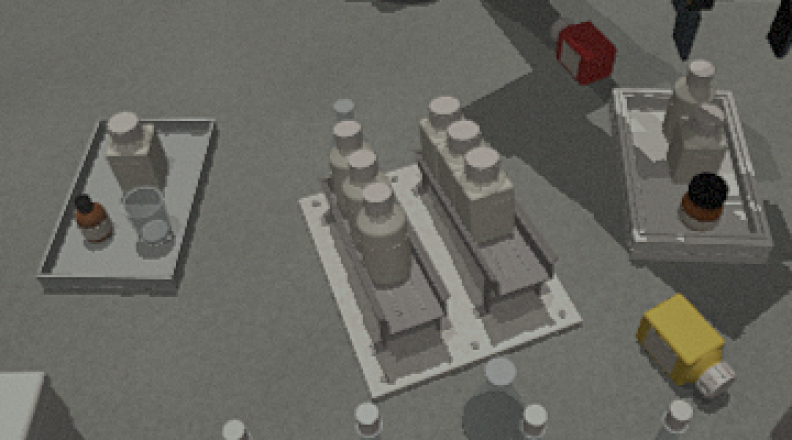

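Run:
```python
from h import *
f=load('w14.png');cv2.imwrite('pics/c15.png',cv2.resize(f['color'][150:230,225:310],None,fx=7,fy=7,interpolation=3))
```

```text
(no output)
```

View pics/c15.png

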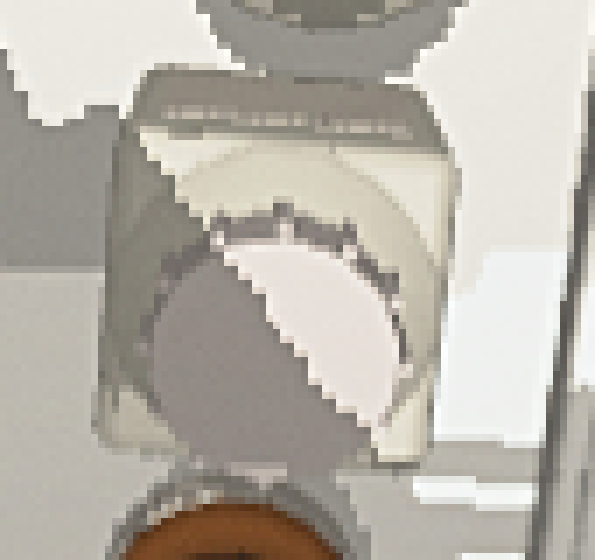

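Run:
```python
from h import *
f=load('w14.png');g=lambda u,v,z:wpl(f,225+u/7-.43,150+v/7-.43,z)[:2]
C=np.array([g(*p,83) for p in((120,130),(455,152),(432,465),(97,440))]);print(C.round(1).tolist(),C.mean(0).round(1),'cap',g(278,355,111).round(1))
E=np.roll(C,-1,0)-C;print(np.linalg.norm(E,axis=1).round(1),np.degrees(np.arctan2(E[:,1],E[:,0])).round(1))
```

```text
[[447.1, 301.0], [449.9, 348.9], [497.2, 346.9], [493.7, 297.0]] [472.  323.5] cap [472.2 323.7]
[48.  47.3 50.  46.8] [ 86.6  -2.5 -94.1 175.2]
```

Call:
drive_tool(moves=[{"claw": -1,"dx": -0.2,"dy": 0.18,"dz": 0,"yaw": 0.4},{"claw": -1,"dx": 0,"dy": 0,"dz": 1,"yaw": 0},{"claw": -1,"dx": 0,"dy": 0,"dz": 1,"yaw": 0},{"claw": -1,"dx": 0,"dy": 0,"dz": 1,"yaw": 0},{"claw": -1,"dx": 0,"dy": 0,"dz": 0,"yaw": 0.0}])

```text
time_s: 24.0
ee_pos: [474.3, 317.7, 141.8]
ee_rot: [-179.2, -0.2, 176.2]
force: [-0.0, -0.1, 0.1]
gripper_width: 91.1
```

Call:
drive_tool(moves=[{"claw": -1,"dx": 0.1,"dy": 0.3,"dz": 0.5,"yaw": 0},{"claw": -1,"dx": 0,"dy": 0.03,"dz": 1,"yaw": 0},{"claw": -1,"dx": 0,"dy": 0.03,"dz": 1,"yaw": 0},{"claw": -1,"dx": 0,"dy": 0,"dz": 0,"yaw": 0.0}])

```text
time_s: 24.5
ee_pos: [474.8, 325.8, 92.5]
ee_rot: [-179.4, 0.1, 176.1]
force: [-0.5, -0.3, 0.5]
gripper_width: 91.3
```

Call:
drive_tool(moves=[{"claw": -1,"dx": 0.13,"dy": -0.12,"dz": 1,"yaw": 0},{"claw": -1,"dx": 0.03,"dy": -0.05,"dz": 0.85,"yaw": 0},{"claw": -1,"dx": 0,"dy": 0,"dz": 0.1,"yaw": 0.0},{"claw": -1,"dx": 0,"dy": 0,"dz": 0,"yaw": 0.0}])

```text
time_s: 25.0
ee_pos: [474.5, 324.7, 57.3]
ee_rot: [-179.7, 0.5, 176.1]
force: [0.2, -0.9, -0.0]
gripper_width: 90.9
```

Run:
```python
from h import *
s=st(); f2=snap('wrist','w16.png')
```

```text
{'time_s': 25.0, 'ee_pos': [474.51, 324.67, 57.33], 'ee_rot': [-179.69, 0.47, 176.15], 'force': [0.15, -0.86, -0.04], 'gripper_width': 90.91, 'qpos': [33.54, 26.27, 101.99, -0.68, 51.55, -52.18]}
```

View pics/w16.png

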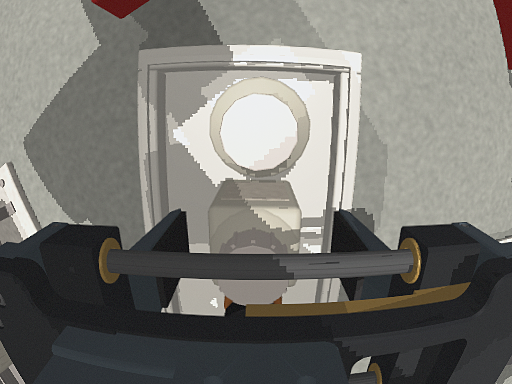

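Call:
drive_tool(moves=[{"claw": -1,"dx": 0.1,"dy": -0.05,"dz": 0.3,"yaw": 0},{"claw": 0.5,"dx": 0,"dy": 0,"dz": 0.03,"yaw": 0},{"claw": 1,"dx": 0,"dy": 0,"dz": 0,"yaw": 0.0},{"claw": 1,"dx": 0,"dy": 0,"dz": 0,"yaw": 0.0},{"claw": 1,"dx": 0,"dy": 0,"dz": 0,"yaw": 0.0}], grip_force=20)

```text
time_s: 25.68
ee_pos: [473.3, 324.3, 52.0]
ee_rot: [-179.8, 0.6, 176.2]
force: [0.5, -1.3, 0.9]
gripper_width: 54.1
```

Call:
drive_tool(moves=[{"claw": 1,"dx": 0,"dy": 0,"dz": 0,"yaw": 0},{"claw": 1,"dx": 0,"dy": 0,"dz": 0,"yaw": 0}])

```text
time_s: 25.92
ee_pos: [473.3, 324.1, 52.1]
ee_rot: [-179.8, 0.6, 176.2]
force: [0.7, -0.6, -0.8]
gripper_width: 49.9
```

Call:
drive_tool(moves=[{"claw": 1,"dx": 0,"dy": 0,"dz": -0.5,"yaw": 0},{"claw": 1,"dx": 0,"dy": 0,"dz": -1,"yaw": 0},{"claw": 1,"dx": 0,"dy": 0,"dz": -1,"yaw": 0},{"claw": 1,"dx": 0,"dy": 0,"dz": -1,"yaw": 0},{"claw": 1,"dx": 0,"dy": 0,"dz": -1,"yaw": 0}])

```text
time_s: 26.55
ee_pos: [470.7, 324.0, 144.2]
ee_rot: [-179.6, 0.4, 176.1]
force: [0.8, 0.1, -1.7]
gripper_width: 50.1
```

Call:
drive_tool(moves=[{"claw": 1,"dx": 0,"dy": 0,"dz": -1,"yaw": 0},{"claw": 1,"dx": 0,"dy": 0,"dz": -1,"yaw": 0},{"claw": 1,"dx": 0,"dy": -0.3,"dz": -1,"yaw": -0.8},{"claw": 1,"dx": 0,"dy": -0.6,"dz": -0.6,"yaw": -0.8},{"claw": 1,"dx": 0,"dy": -0.6,"dz": 0,"yaw": -0.8}])

```text
time_s: 27.18
ee_pos: [472.4, 295.4, 222.9]
ee_rot: [-179.7, 0.5, -162.5]
force: [0.1, 0.7, -2.2]
gripper_width: 49.9
```

Call:
drive_tool(moves=[{"claw": 1,"dx": -0.35,"dy": -1,"dz": 0,"yaw": 0},{"claw": 1,"dx": -0.35,"dy": -1,"dz": 0,"yaw": 0},{"claw": 1,"dx": -0.35,"dy": -1,"dz": 0,"yaw": 0},{"claw": 1,"dx": -0.35,"dy": -1,"dz": 0,"yaw": 0},{"claw": 1,"dx": -0.35,"dy": -1,"dz": 0,"yaw": 0}])

```text
time_s: 27.8
ee_pos: [536.1, 208.6, 226.4]
ee_rot: [-179.8, 0.6, -162.3]
force: [-0.1, 0.6, -1.0]
gripper_width: 49.6
```

Call:
drive_tool(moves=[{"claw": 1,"dx": -0.35,"dy": -1,"dz": 0,"yaw": 0},{"claw": 1,"dx": -0.35,"dy": -1,"dz": 0,"yaw": 0},{"claw": 1,"dx": -0.35,"dy": -1,"dz": 0,"yaw": 0},{"claw": 1,"dx": -0.35,"dy": -1,"dz": 0,"yaw": 0},{"claw": 1,"dx": -0.35,"dy": -1,"dz": 0,"yaw": 0}])

```text
time_s: 28.42
ee_pos: [603.9, 118.3, 227.4]
ee_rot: [-179.8, 0.6, -162.3]
force: [0.9, -0.7, -1.0]
gripper_width: 49.8
```

Call:
drive_tool(moves=[{"claw": 1,"dx": -0.25,"dy": -1,"dz": 0,"yaw": 0},{"claw": 1,"dx": -0.25,"dy": -0.75,"dz": 0,"yaw": 0},{"claw": 1,"dx": 0,"dy": 0,"dz": 0,"yaw": 0},{"claw": 1,"dx": 0,"dy": 0,"dz": 0.5,"yaw": 0},{"claw": 1,"dx": 0,"dy": 0,"dz": 0,"yaw": 0}])

```text
time_s: 29.05
ee_pos: [625.6, 85.2, 216.1]
ee_rot: [-179.9, 0.5, -162.4]
force: [-0.3, -0.2, -1.3]
gripper_width: 49.8
```

Run:
```python
from h import *
s=st(); f2=snap('wrist','w17.png')
```

```text
{'time_s': 29.05, 'ee_pos': [625.59, 85.15, 216.12], 'ee_rot': [-179.86, 0.47, -162.41], 'force': [-0.34, -0.19, -1.31], 'gripper_width': 49.79, 'qpos': [6.73, 23.11, 81.97, -0.05, 74.43, -100.84]}
```

View pics/w17.png

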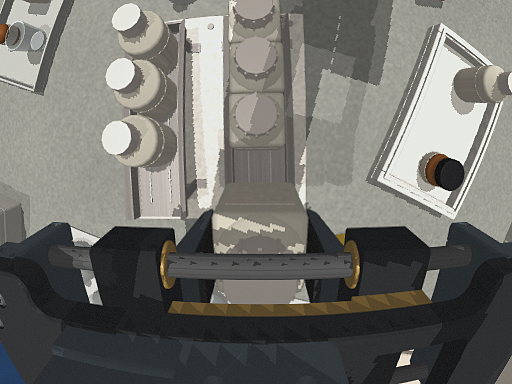

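Run:
```python
from h import *
f=load('w17.png');cv2.imwrite('pics/c17.png',cv2.resize(f['color'][0:200,205:325],None,fx=3,fy=3,interpolation=3))
```

```text
(no output)
```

View pics/c17.png

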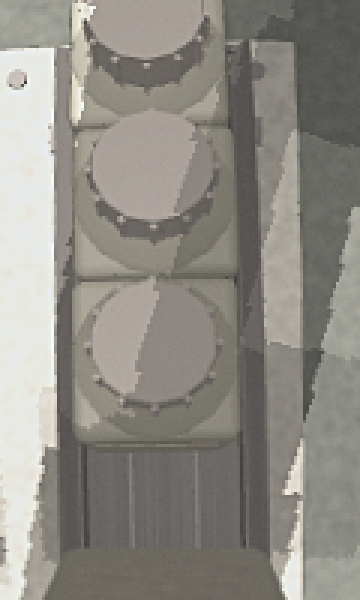

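Run:
```python
from h import *
f=load('w17.png');g=lambda u,v,z:wray_lane(f,205+u/3-.33,v/3-.33,z).round(1)
print('deck L/R',g(84,500,0),g(243,500,0),'lips outer',g(60,500,26),g(268,500,26),g(57,120,26),g(256,120,26))
print('cap d',g(153,342,96),'cap c',g(152,165,96),'d back',g(155,438,68), g(155,448,0))
s=st();print('pad',tolane(np.array(s['ee_pos'])+[0,0,19]).round(1))
R,o=lane()
e=np.array(s['ee_pos']);print('lane xy horizontally: along',((e-o)[:2]@[np.cos(np.radians(18.36)),np.sin(np.radians(18.36))]).round(1),'across',((e-o)[:2]@[-np.sin(np.radians(18.36)),np.cos(np.radians(18.36))]).round(1))
```

```text
deck L/R [166.4 -28.3   0. ] [167.1  30.7   0. ] lips outer [166.1 -34.1  26. ] [166.9  37.1  26. ] [ 27.6 -35.3  26. ] [28.8 36.1 26. ]
cap d [124.2  -0.5  96. ] cap c [74.  -0.2 96. ] d back [148.   -0.6  68. ] [147.5  -1.7   0. ]
{'time_s': 29.1, 'ee_pos': [625.99, 85.27, 216.83], 'ee_rot': [-179.85, 0.55, -162.41], 'force': [0.22, 0.94, -1.77], 'gripper_width': 49.83, 'qpos': [6.74, 23.09, 81.91, -0.05, 74.43, -100.84]}
pad [211.2   0.8 167.7]
lane xy horizontally: along 178.8 across 0.8
```

Call:
drive_tool(moves=[{"claw": 1,"dx": 0,"dy": 0,"dz": 1,"yaw": -0.1},{"claw": 1,"dx": 0,"dy": 0,"dz": 1,"yaw": 0},{"claw": 1,"dx": 0,"dy": 0,"dz": 1,"yaw": 0},{"claw": 1,"dx": 0,"dy": 0,"dz": 0,"yaw": 0}])

```text
time_s: 29.6
ee_pos: [626.3, 87.8, 156.9]
ee_rot: [-179.8, 0.7, -161.3]
force: [-0.2, -1.5, -1.8]
gripper_width: 50.0
```

Run:
```python
from h import *
s=st(); R,o=lane()
e=np.array(s['ee_pos']);print('along',((e-o)[:2]@[np.cos(np.radians(18.36)),np.sin(np.radians(18.36))]).round(1),'across',((e-o)[:2]@[-np.sin(np.radians(18.36)),np.cos(np.radians(18.36))]).round(1))
f=snap('scene','s18.png');cv2.imwrite('pics/c18.png',cv2.resize(f['color'][100:300,180:360],None,fx=3,fy=3,interpolation=3))
```

```text
{'time_s': 29.6, 'ee_pos': [626.33, 87.8, 156.85], 'ee_rot': [-179.84, 0.71, -161.33], 'force': [-0.18, -1.55, -1.84], 'gripper_width': 50.0, 'qpos': [6.94, 25.26, 87.26, -0.01, 66.75, -101.72]}
along 180.0 across 3.1
```

View pics/c18.png

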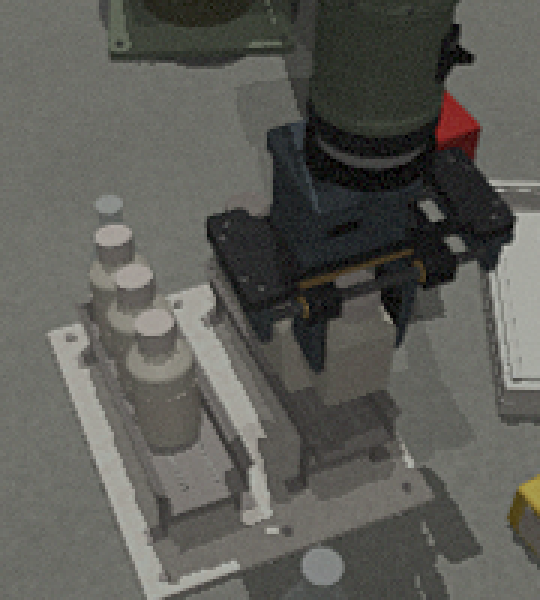

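Call:
drive_tool(moves=[{"claw": 1,"dx": 0,"dy": -0.11,"dz": 0.5,"yaw": 0},{"claw": 1,"dx": 0,"dy": 0,"dz": 0.7,"yaw": 0},{"claw": 1,"dx": 0,"dy": 0,"dz": 0,"yaw": 0}])

```text
time_s: 30.02
ee_pos: [629.4, 86.2, 134.8]
ee_rot: [-179.8, 1.1, -161.3]
force: [-0.0, -1.0, -1.4]
gripper_width: 50.0
```

```bash
cat >> h.py <<'E'
def aa(e):
    R,o=lane();d=np.array(e)-o;c,s=np.cos(np.radians(18.36)),np.sin(np.radians(18.36));return round(d[0]*c+d[1]*s,1),round(-d[0]*s+d[1]*c,1)
E
python3 - <<'E'
from h import *
s=st(); print(aa(s['ee_pos']))
E
```

```text
{'time_s': 30.02, 'ee_pos': [629.42, 86.16, 134.75], 'ee_rot': [-179.77, 1.06, -161.3], 'force': [-0.03, -0.95, -1.4], 'gripper_width': 50.04, 'qpos': [6.76, 26.31, 88.91, -0.01, 63.69, -101.93]}
(np.float64(182.4), np.float64(0.5))
```

Call:
drive_tool(moves=[{"claw": 1,"dx": 0.1,"dy": 0.02,"dz": 0.5,"yaw": 0},{"claw": 1,"dx": 0,"dy": 0,"dz": 0.1,"yaw": 0}])

```text
time_s: 30.28
ee_pos: [627.7, 85.9, 122.2]
ee_rot: [-179.8, 1.1, -161.3]
force: [-0.1, -0.1, -0.5]
gripper_width: 50.0
```

Call:
drive_tool(moves=[{"claw": 1,"dx": 0.05,"dy": 0,"dz": 0.3,"yaw": 0},{"claw": 1,"dx": 0,"dy": 0,"dz": 0.1,"yaw": 0}])

```text
time_s: 30.52
ee_pos: [627.0, 85.6, 113.8]
ee_rot: [-179.8, 1.1, -161.3]
force: [0.8, 0.1, -1.4]
gripper_width: 49.4
```

Run:
```python
from h import *
s=st(); print(aa(s['ee_pos'])); f=snap('wrist','w19.png')
```

```text
{'time_s': 30.52, 'ee_pos': [626.98, 85.56, 113.84], 'ee_rot': [-179.76, 1.12, -161.3], 'force': [0.85, 0.11, -1.42], 'gripper_width': 49.39, 'qpos': [6.73, 27.09, 90.87, -0.01, 60.9, -101.96]}
(np.float64(179.9), np.float64(0.7))
```

View pics/w19.png

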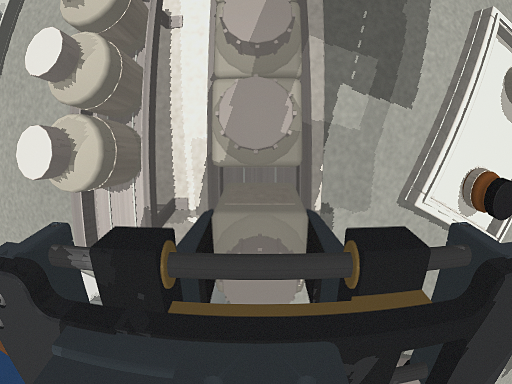

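Call:
drive_tool(moves=[{"claw": 1,"dx": 0.0,"dy": 0,"dz": 0.25,"yaw": 0},{"claw": 1,"dx": 0,"dy": 0,"dz": 0.1,"yaw": 0}], grip_force=8)

```text
time_s: 30.82
ee_pos: [627.4, 85.6, 107.1]
ee_rot: [-179.8, 1.2, -161.3]
force: [-3.5, -1.2, 4.6]
gripper_width: 50.3
```

Call:
drive_tool(moves=[{"claw": 1,"dx": 0.0,"dy": 0,"dz": 0.1,"yaw": 0}])

```text
time_s: 30.95
ee_pos: [627.4, 85.5, 106.7]
ee_rot: [-179.7, 1.2, -161.3]
force: [-4.7, -0.4, 10.1]
gripper_width: 50.0
```

Call:
drive_tool(moves=[{"claw": 1,"dx": 0.0,"dy": 0,"dz": 0.1,"yaw": 0}])

```text
time_s: 31.08
ee_pos: [627.3, 85.6, 106.6]
ee_rot: [-179.7, 1.2, -161.3]
force: [-4.2, -0.4, 9.0]
gripper_width: 50.2
```

Call:
drive_tool(moves=[{"claw": 1,"dx": 0.0,"dy": 0,"dz": 0.1,"yaw": 0},{"claw": 1,"dx": 0.0,"dy": 0,"dz": 0.1,"yaw": 0}], grip_force=4)

```text
time_s: 31.32
ee_pos: [627.2, 85.5, 105.5]
ee_rot: [-179.7, 1.3, -161.3]
force: [-2.8, -1.3, 5.5]
gripper_width: 50.0
```

Call:
drive_tool(moves=[{"claw": 1,"dx": 0.0,"dy": 0,"dz": 0.1,"yaw": 0}])

```text
time_s: 31.45
ee_pos: [627.2, 85.5, 104.9]
ee_rot: [-179.7, 1.3, -161.3]
force: [-2.6, -0.7, 4.9]
gripper_width: 50.4
```

Run:
```python
from h import *
s=st(); print(aa(s['ee_pos'])); f=snap('wrist','w20.png'); f=snap('scene','s20.png');cv2.imwrite('pics/c20.png',cv2.resize(f['color'][130:280,220:340],None,fx=4,fy=4,interpolation=3))
```

```text
{'time_s': 31.45, 'ee_pos': [627.2, 85.51, 104.9], 'ee_rot': [-179.71, 1.34, -161.29], 'force': [-2.56, -0.66, 4.9], 'gripper_width': 50.4, 'qpos': [6.73, 27.46, 91.67, -0.01, 59.5, -101.98]}
(np.float64(180.1), np.float64(0.6))
```

View pics/c20.png

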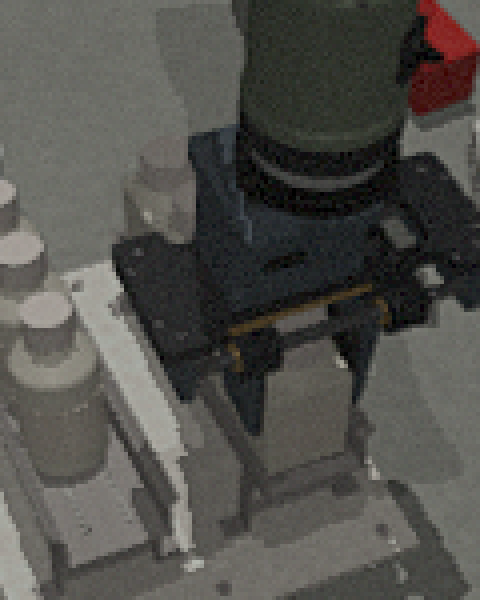

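View pics/w20.png

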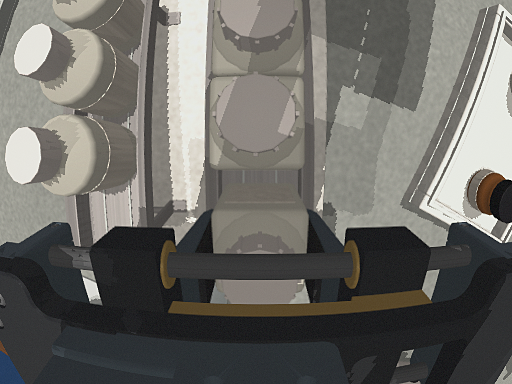

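Call:
drive_tool(moves=[{"claw": -0.2,"dx": 0.0,"dy": 0,"dz": 0,"yaw": 0},{"claw": -0.5,"dx": 0.0,"dy": 0,"dz": 0,"yaw": 0},{"claw": -1,"dx": 0.0,"dy": 0,"dz": 0,"yaw": 0},{"claw": -1,"dx": 0.0,"dy": 0,"dz": 0,"yaw": 0}])

```text
time_s: 32.05
ee_pos: [628.3, 85.7, 105.0]
ee_rot: [-179.7, 1.5, -161.3]
force: [-0.3, 0.3, -0.0]
gripper_width: 81.9
```

Run:
```python
from h import *
s=st(); print(aa(s['ee_pos'])); f=snap('wrist','w21.png'); f=snap('scene','s21.png');cv2.imwrite('pics/c21.png',cv2.resize(f['color'][130:280,220:340],None,fx=4,fy=4,interpolation=3))
```

```text
{'time_s': 32.05, 'ee_pos': [628.27, 85.66, 105.05], 'ee_rot': [-179.68, 1.48, -161.29], 'force': [-0.29, 0.26, -0.02], 'gripper_width': 81.89, 'qpos': [6.73, 27.47, 91.63, -0.01, 59.39, -101.98]}
(np.float64(181.1), np.float64(0.4))
```

View pics/c21.png

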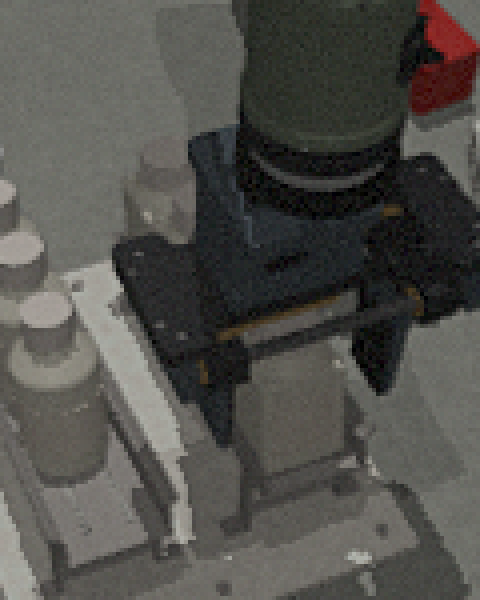

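View pics/w21.png

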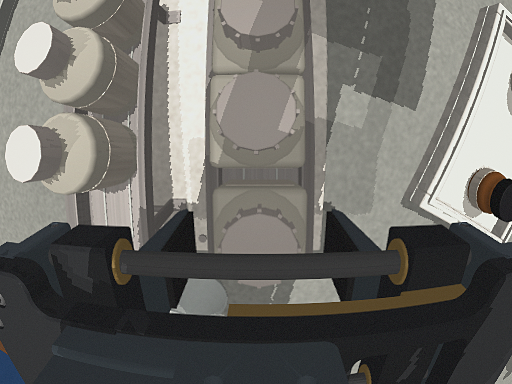

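Call:
drive_tool(moves=[{"claw": -1,"dx": 0.0,"dy": 0,"dz": -0.5,"yaw": 0},{"claw": -1,"dx": 0.0,"dy": 0,"dz": -1,"yaw": 0},{"claw": -1,"dx": 0.0,"dy": 0,"dz": -1,"yaw": 0},{"claw": -1,"dx": 0.0,"dy": 0,"dz": -1,"yaw": 0},{"claw": -1,"dx": 0.0,"dy": 0,"dz": -0.8,"yaw": 0}])

```text
time_s: 32.78
ee_pos: [625.6, 85.3, 194.8]
ee_rot: [-179.7, 1.4, -161.3]
force: [0.6, 0.0, 0.2]
gripper_width: 91.3
```

Call:
drive_tool(moves=[{"claw": 1,"dx": -1,"dy": 0,"dz": 0,"yaw": 0},{"claw": 1,"dx": -1,"dy": 0,"dz": 0,"yaw": 0},{"claw": 1,"dx": -1,"dy": 0,"dz": 0,"yaw": 0.1},{"claw": 1,"dx": 0,"dy": 0,"dz": 0,"yaw": 0}])

```text
time_s: 33.28
ee_pos: [684.4, 105.0, 201.0]
ee_rot: [-179.7, 1.7, -162.2]
force: [-0.3, 1.1, -0.4]
gripper_width: 53.9
```

Run:
```python
from h import *
s=st(); print(aa(s['ee_pos']),tolane(s['ee_pos'])); f=snap('wrist','w22.png')
```

```text
{'time_s': 33.28, 'ee_pos': [684.39, 105.0, 201.0], 'ee_rot': [-179.66, 1.69, -162.18], 'force': [-0.31, 1.06, -0.43], 'gripper_width': 53.9, 'qpos': [7.79, 28.58, 75.15, -0.04, 74.54, -100.02]}
(np.float64(240.5), np.float64(1.1)) [265.82260171   1.09689333 122.70690941]
```

View pics/w22.png

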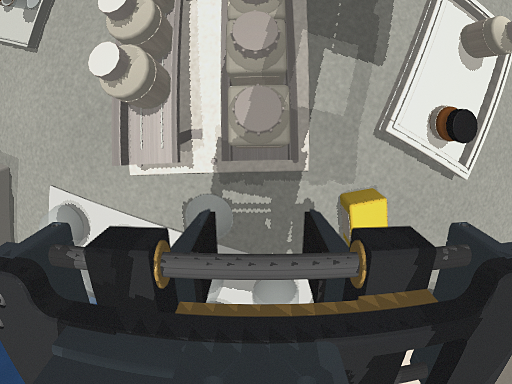

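Call:
drive_tool(moves=[{"claw": 1,"dx": -0.25,"dy": -0.04,"dz": 1,"yaw": 0},{"claw": 1,"dx": 0,"dy": 0,"dz": 1,"yaw": 0},{"claw": 1,"dx": 0,"dy": 0,"dz": 1,"yaw": 0},{"claw": 1,"dx": 0,"dy": 0,"dz": 1,"yaw": 0},{"claw": 1,"dx": 0,"dy": 0,"dz": 0,"yaw": 0}])

```text
time_s: 33.95
ee_pos: [686.4, 104.2, 113.9]
ee_rot: [-179.7, 1.2, -162.2]
force: [-0.8, 0.3, 0.5]
gripper_width: 1.2
```

Run:
```python
from h import *
s=st(); print(aa(s['ee_pos']),tolane(s['ee_pos']))
```

```text
{'time_s': 33.95, 'ee_pos': [686.38, 104.21, 113.91], 'ee_rot': [-179.72, 1.2, -162.19], 'force': [-0.8, 0.34, 0.52], 'gripper_width': 1.19, 'qpos': [7.71, 32.23, 81.58, -0.07, 64.96, -100.07]}
(np.float64(242.1), np.float64(-0.3)) [252.31956485  -0.28227975  36.65620586]
```

Call:
drive_tool(moves=[{"claw": 1,"dx": -0.05,"dy": 0.02,"dz": 0.85,"yaw": 0},{"claw": 1,"dx": 0,"dy": 0,"dz": 0.1,"yaw": 0}])

```text
time_s: 34.2
ee_pos: [687.5, 104.8, 94.2]
ee_rot: [-179.7, 1.2, -162.2]
force: [0.2, 0.6, 0.4]
gripper_width: 0.6
```

Call:
drive_tool(moves=[{"claw": 1,"dx": 0.4,"dy": 0,"dz": 0.06,"yaw": 0},{"claw": 1,"dx": 0.3,"dy": 0,"dz": 0.05,"yaw": 0}])

```text
time_s: 34.45
ee_pos: [674.2, 100.4, 92.2]
ee_rot: [-179.7, 1.3, -162.2]
force: [0.4, -0.7, 0.1]
gripper_width: 0.2
```

Run:
```python
from h import *
s=st(); print(aa(s['ee_pos']),tolane(s['ee_pos'])); f=snap('wrist','w23.png')
```

```text
{'time_s': 34.45, 'ee_pos': [674.16, 100.43, 92.15], 'ee_rot': [-179.7, 1.31, -162.18], 'force': [0.38, -0.73, 0.08], 'gripper_width': 0.21, 'qpos': [7.54, 32.13, 85.19, -0.07, 61.34, -100.24]}
(np.float64(229.3), np.float64(-0.0)) [ 2.35942248e+02 -2.21239398e-02  1.74485109e+01]
```

View pics/w23.png

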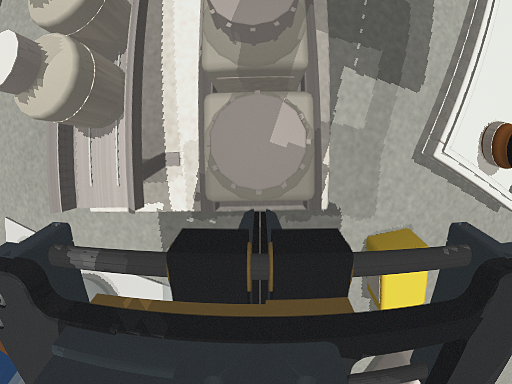

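Call:
drive_tool(moves=[{"claw": 1,"dx": 0.3,"dy": 0,"dz": 0.05,"yaw": 0},{"claw": 1,"dx": 0.25,"dy": 0,"dz": 0.04,"yaw": 0},{"claw": 1,"dx": 0.15,"dy": 0,"dz": 0.025,"yaw": 0}])

```text
time_s: 34.88
ee_pos: [659.9, 95.7, 90.6]
ee_rot: [-179.7, 1.4, -162.2]
force: [0.7, -0.2, -0.7]
gripper_width: 0.4
```

Call:
drive_tool(moves=[{"claw": 1,"dx": 0.15,"dy": 0,"dz": 0.025,"yaw": 0}])

```text
time_s: 35.0
ee_pos: [657.1, 94.8, 90.2]
ee_rot: [-179.7, 1.5, -162.2]
force: [0.4, 0.3, -0.0]
gripper_width: 0.4
```

Call:
drive_tool(moves=[{"claw": 1,"dx": 0.12,"dy": 0,"dz": 0.02,"yaw": 0}])

```text
time_s: 35.12
ee_pos: [654.8, 94.0, 89.7]
ee_rot: [-179.7, 1.5, -162.2]
force: [0.9, 0.4, -0.8]
gripper_width: 0.6
```

Run:
```python
from h import *
s=st(); print(aa(s['ee_pos']),tolane(s['ee_pos'])); f=snap('wrist','w24.png')
```

```text
{'time_s': 35.12, 'ee_pos': [654.79, 94.0, 89.75], 'ee_rot': [-179.67, 1.48, -162.19], 'force': [0.86, 0.41, -0.8], 'gripper_width': 0.58, 'qpos': [7.2, 30.51, 88.59, -0.06, 59.38, -100.57]}
(np.float64(208.9), np.float64(-0.0)) [ 2.15424769e+02 -1.97997990e-02  1.86227267e+01]
```

View pics/w24.png

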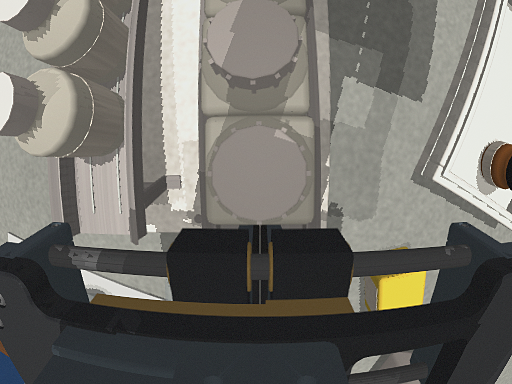

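Nearly closed up (gap at row ~113); pushing on in small steps until the force rises.

Call:
drive_tool(moves=[{"claw": 1,"dx": 0.1,"dy": 0,"dz": 0.025,"yaw": 0}])

```text
time_s: 35.3
ee_pos: [654.2, 93.9, 89.6]
ee_rot: [-179.7, 1.7, -162.2]
force: [4.1, 2.2, 1.0]
gripper_width: 0.5
```

Call:
drive_tool(moves=[{"claw": 1,"dx": 0.1,"dy": 0,"dz": 0.025,"yaw": 0}])

```text
time_s: 35.42
ee_pos: [654.1, 94.0, 89.8]
ee_rot: [-179.7, 2.0, -162.2]
force: [5.5, 2.8, 0.1]
gripper_width: 0.5
```

Call:
drive_tool(moves=[{"claw": 1,"dx": 0.1,"dy": 0,"dz": 0.025,"yaw": 0}])

```text
time_s: 35.55
ee_pos: [654.2, 93.9, 89.9]
ee_rot: [-179.7, 2.2, -162.2]
force: [5.8, 2.1, -0.3]
gripper_width: 0.9
```

Call:
drive_tool(moves=[{"claw": 1,"dx": -0.5,"dy": 0,"dz": -0.15,"yaw": 0.0},{"claw": 1,"dx": -0.4,"dy": 0,"dz": -0.8,"yaw": 0.0},{"claw": 1,"dx": 0,"dy": 0,"dz": -1,"yaw": 0.0},{"claw": 1,"dx": 0,"dy": 0,"dz": -1,"yaw": 0.0},{"claw": 1,"dx": 0,"dy": 0,"dz": -1,"yaw": 0.0}])

```text
time_s: 36.17
ee_pos: [665.2, 98.0, 168.2]
ee_rot: [-179.7, 1.3, -162.2]
force: [-0.3, -1.2, -0.9]
gripper_width: 0.9
```

Call:
drive_tool(moves=[{"claw": 1,"dx": 0,"dy": 0.3,"dz": -1,"yaw": 0.0},{"claw": 1,"dx": 0,"dy": 1,"dz": -1,"yaw": 0.0},{"claw": 1,"dx": 0,"dy": 1,"dz": 0,"yaw": 0.0},{"claw": 1,"dx": 0,"dy": 1,"dz": 0,"yaw": 0.0},{"claw": 1,"dx": 0,"dy": 1,"dz": 0,"yaw": 0.0}])

```text
time_s: 36.8
ee_pos: [635.8, 181.0, 207.6]
ee_rot: [-179.6, 0.8, -162.3]
force: [-0.0, -0.1, 0.1]
gripper_width: 0.3
```

Call:
drive_tool(moves=[{"claw": 1,"dx": 0,"dy": 1,"dz": 0,"yaw": 0.0},{"claw": 1,"dx": 0,"dy": 1,"dz": 0,"yaw": 0.0},{"claw": 1,"dx": 0,"dy": 1,"dz": 0,"yaw": 0.0},{"claw": 1,"dx": 0,"dy": 1,"dz": 0,"yaw": 0.0},{"claw": 1,"dx": 0,"dy": 0,"dz": 0,"yaw": 0.0}])

```text
time_s: 37.42
ee_pos: [608.1, 264.6, 205.2]
ee_rot: [-179.6, 0.6, -162.1]
force: [0.8, -1.3, -0.6]
gripper_width: 0.7
```

Run:
```python
from h import *
st(); f=snap('scene','s30.png'); T=snap('top','t30.png')
cv2.imwrite('pics/c30.png',cv2.resize(f['color'][130:310,60:340],None,fx=2.8,fy=2.8,interpolation=3))
cv2.imwrite('pics/c31.png',cv2.resize(T['color'][100:260,190:430],None,fx=3.3,fy=3.3,interpolation=3))
```

```text
{'time_s': 37.42, 'ee_pos': [608.11, 264.63, 205.15], 'ee_rot': [-179.62, 0.64, -162.12], 'force': [0.79, -1.32, -0.57], 'gripper_width': 0.7, 'qpos': [22.74, 26.33, 78.32, -0.45, 74.73, -85.01]}
```

View pics/c30.png

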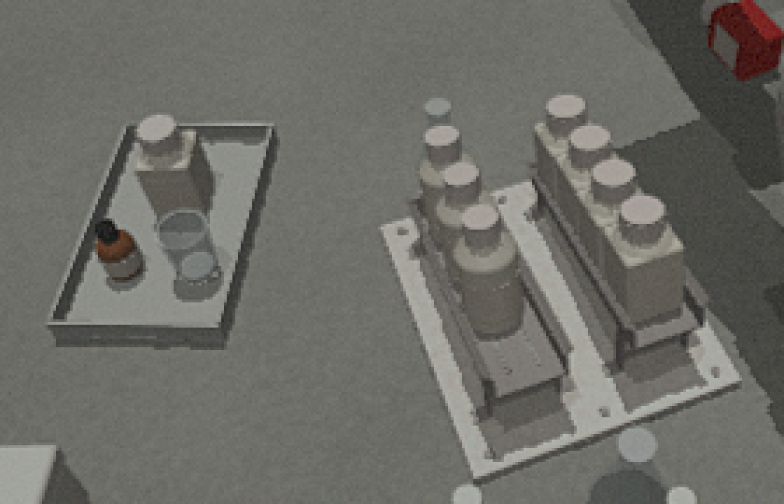

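View pics/c31.png

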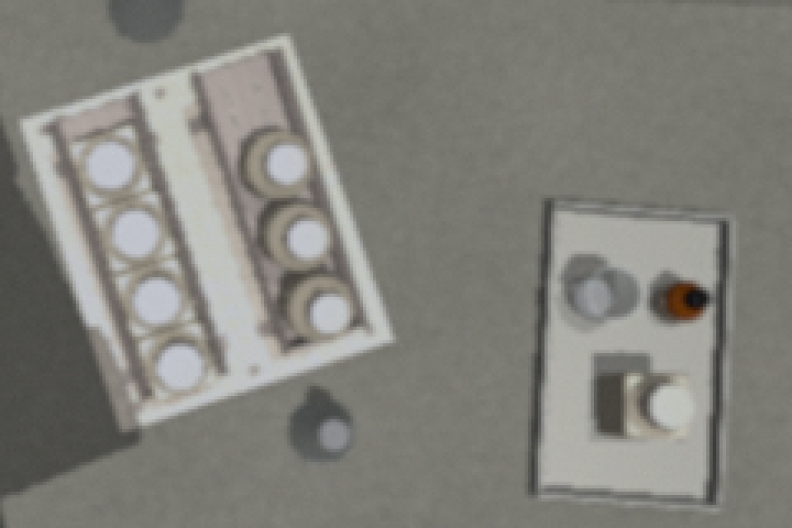

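Run:
```python
from h import *
T=load('t30.png');R,o=lane()
for u,v,i in((181,365,25),(156,299,75),(133,232,125),(110,164,175)):
    z=(o+R@[i,0,96])[2];print(i,tolane(topl(T,*(np.array([u,v])/3.3-.35+[190,100]),z)).round(1))
P=topl(T,*(np.array([667,406])/3.3-.35+[190,100]),100)[:2]-[479.5,-335.2];a=np.radians(-3.9);print('a in tray',P@[np.cos(a),np.sin(a)],P@[-np.sin(a),np.cos(a)])
d=cv2.absdiff(load('top0.png')['color'][120:240,255:310],T['color'][120:240,255:310]);print('round lane diff',d.max(),d.mean())
```

```text
25 [23.7 -2.7 96.2]
75 [73.9 -0.1 96.2]
125 [123.7   0.9  96.2]
175 [173.5   1.7  96.3]
a in tray -42.53005330042193 -0.6291650933720916
round lane diff 44 18.367929292929293
```

Run:
```python
from h import *
print(job.job_done()); st()
```

```text
the job is handed in; nothing more can be done
None
the job is handed in; nothing more can be done
```

The job is done and handed in at about 37.5 s of the 66 s allowed. I got no verdict back.

**What I did**
- **Oldest bottle:** I stood it upright in the spill tray.
- **Other three:** I pushed them down the lane with closed fingers until they stopped against the front stop at about 7 N.
- **New bottle:** I took it from the delivery box, set it on the deck behind the row and pushed it up until it stopped at about 6 N.

**Last checks from the overhead camera**
- **Spacing:** the lane bottles measure x = 24, 74, 124 and 174 mm. The 50 mm steps mean they touch. All four read about 1 mm short of 25, 75, 125 and 175, which is within the 2 mm camera calibration. The stopping points of the two pushes also lie 50 mm apart.
- **Across the lane:** the bottles measure y = −2.7 to +1.7 mm, against a limit of ±7 mm.
- **Oldest bottle:** it stands at about (−43, −1) mm in the tray frame and looks upright.
- **Other objects:** the round bottles, beaker, dropper bottle and flasks look undisturbed by eye. I did not measure them; the before/after picture difference I took of the round-bottle lane was not conclusive (mean 18, maximum 44 of 255). I did not check the jar and the round bottle in the box after lifting out the new bottle.
- **Robot:** it was clear of everything at the end.

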